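Rock the heavy desk tub to pour its hand-exercise balls into the tray

ROBOT

A 7-joint arm with a two-finger parallel gripper is mounted at the origin on a cart in front of the work surface, level with it; the furniture and walls round the work are solid. World frame = base frame: x ahead of the robot, y to its left, z up, the work surface at z = 0. Lengths are in m, angles in rad, forces in N, time in s.
With the tool pointing down it reaches from about 0.4 to 0.85 m from the base axis. Payload 4.5 kg.
Tool frame: the origin (TCP) lies at the centre of the arm's flange, where the gripper is bolted on; the fingertips stand 166 mm ahead of it and the grasp point (between the pads) lies 147 mm ahead of it; x points along the fingers, y is the direction in which the jaws open and shut, and the axes are right-handed (so a half turn about x gives the same grasp; the last joint's range is limited). The gripper opens to 88 mm and grips with 3 to 60 N. Pads are 18 mm wide; open, the fingers measure 123 mm over their backs; the gripper's body (75 mm by 187 mm) begins 45 mm behind the grasp point.
Start: joints at [1.198, 0.689, -0.195, 1.565, 0.157, 0.902, -0.215], TCP at [0.247, -0.574, 0.405] pointing down, gripper open.
Joint ranges: [-3.01, 3.01], [-0.46, 2.08], [-1.47, 1.51], [0.13, 2.56], [-1, 4.14], [0.04, 2.09], [-2.66, 2.66]. Speed limits (rad/s): [2.57, 2.57, 3.14, 3.14, 3.14, 3.14, 3.14].

INTERFACE

Orientations are given as a unit quaternion [x, y, z, w].
In Python, from workcell import arm, eyes gives the robot as it stands.
- The arm moves only by the tool drive_tool, never from a script. Its argument "rows" is a list of rows, each a list of 3 entries, a list of its own where there are three numbers: the shift along the tool's x, y, z in cm, then the turn, a rotation vector about the tool's x, y, z in units of 8 degrees (1.0 is 8 degrees), then the opening, from -1 (shut) to 1 (fully open), so that 0 is half open. In form: [[[tx, ty, tz], [wx, wy, wz], grip], ...]. A call has 1 to 12 rows; each row shifts and turns the pose as measured when the row begins, along the tool's axes as they then stand; what a row does not reach is not made up. A row lasts 1/8 s, in which the tool goes at most 62.5 mm and 10.7 degrees, less where a joint would pass 70% of its speed; a pose out of reach is approached as far as the arm can. A call with a gripper value outside its range is refused whole. The fingers move at their own pace and stop on an object; "force" is the grip in N (left out, the last holds). Time passes only in rows, so rows that do not move let the fingers close. It gives the time, the measured TCP pose, the force and the opening at its end, in the units of the state.
- arm.get_state(): the state, without advancing time (a new reading comes with each control period).
- eyes.camera(name): name is "scene" or "side" or "wrist"; returns (picture, depth): 400x640x3 uint8, red, green, blue; 400x640 float32, m along the optical axis (not along the pixel's ray), 0 where there is no reading.
- eyes.camera_model(name): a dict with "fx", "fy", "cx", "cy" (pixels), "dist" ([k1, k2, p1, p2, k3] as OpenCV has them; the pictures are not rectified), "rvec" (rotation vector, rad) and "tvec" (3), from world to camera coordinates, as OpenCV has them. Camera axes: x right, y down, z forward; pixel columns grow to the right and rows downward; lengths in m; the calibration is good to about 2 mm. A picture is of the moment at which its call begins: read the wrist's pose just before it. camera_model takes no time and is no camera call; for the wrist camera it gives the pose at the moment of the call.
- arm.hand_in(): hands the job in, once; it reports no verdict.
The state is a dict: "time_s": time; "joint_positions": joint angles; "qd": joint speeds; "joint_torque": joint torques, N m; "tool_pos": TCP position; "orientation": TCP orientation; "ft_force": force on the tool from outside, world axes, zero at the start; "torque": the same for the moment, N m; "grip_width": opening from 0.0 (shut) to 1.0 (fully open).
Only numpy, scipy, OpenCV 4.12 (cv2) and the standard library are available. Lean on these libraries where they do the work, as an engineer would, in place of code of your own. Each camera call takes 0.05 s, during which the arm holds its last target.

TASK

Bring the shallow wooden tray up in front of the pouring face of the heavy concrete tub, then take the tub by its bar handle and rock it forward on its bottom front edge, without lifting it off the desk, so that both wooden hand-exercise balls roll out into the tray. Then rock the tub back so that it stands upright where it was. Do not touch the balls with the gripper, leave both balls lying in the tray flat on the desk, and do not disturb the tape roll or the phone.

Things in the scene. Friction and masses are not known exactly. Their poses are not given: they have to be found in the camera images.
- tub_handle (a point): Middle of the round steel bar handle (14 mm thick, 110 mm free between its supports) of the loose open concrete tub (150 x 160 x 110 mm, 0.7 to 1 kg). Tub axes: z up, y along the bar and the pouring edge, -x the pouring direction. The bar is 38 mm behind the rear (+x) wall, 140 mm above the desk, 188 mm behind the pouring edge; it can turn between the fingers as the tub rocks.
- tub_edge (a point): Middle of the tub's bottom front (-x) edge, on which it is rocked; at desk height, axes as the tub. The plain front face rises upright from it, 160 mm wide. Tilted 65 degrees, the lip hangs 98 mm ahead of this edge and 46 mm above the desk, and the face is 35 mm above the desk at 75 mm ahead: a tray whose near wall stands about 80 mm ahead fits under the lip.
- tub_lip (a point): Middle of the tub's pouring lip, the top of its front wall, 108 mm straight above tub_edge; axes as the tub. Inside, a ramp rises from the floor to the lip at about 43 degrees from the vertical: the balls roll out once the tub is tilted past about 50 degrees, surely at 65. Past roughly 65 degrees the empty tub topples forward unless held (sooner with the balls at the lip).
- tray_center (a point): Centre (half-way up, 14 mm above its underside) of the loose shallow wooden tray, 170 mm (x) x 200 mm (y) x 28 mm high, 0.35 kg, walls 8 mm thick, floor 8 mm thick. z up. Its 200 mm walls lie at x = +-85 mm (outside). A wall can be pinched from above and the tray slid over the desk.
- ball_1_center (a point): Centre of a wooden ball, 60 mm diameter, 90 g, lying in the tub at the start.
- ball_2_center (a point): Centre of the other, same ball, beside the first in the tub.
- tape_roll: Bystander: roll of tape, 92 x 90 x 48 mm, lying beyond the tray; origin at its underside.
- phone: Bystander: phone lying flat, 148 x 72 x 9 mm, at the front left; origin at its underside.

How it is judged:
By the outcome, as a careful person would: the job done as asked, in the order asked, and still so for the second after the job is handed in, with the robot touching nothing.
It also fails if it takes over 66 s, if anything falls off the work surface, if the arm or the gripper's body presses on something with over 40 N, if the wrist force passes 120 N, or if a joint passes its speed limit or range.

## Working session

There is one attempt and no reset: what is moved stays moved. The work goes in short steps, Python scripts to look and compute and a tool call to move; the robot and the scene stay as the last step left them, time stands still between calls to the robot, and variables do not carry over. Pictures are saved under pics/ and viewed, and the job is handed in when it is done.

Besides the shell and the picture viewer there is one more tool, called after "Call:" as a command line: name --argument value ..., lists and objects as JSON in quotes. drive_tool: Moves the arm, as the interface text tells. Its arguments: {"type":"object","properties":{"rows":{"type":"array","items":{"type":"array"}},"force":{"type":"number"}},"required":["rows"]}

```bash
ls; mkdir -p pics; python3 - <<'E'
from workcell import arm, eyes
import cv2
print(arm.get_state())
for n in ["scene","side","wrist"]:
    m=eyes.camera_model(n); print(n,m)
    p,d=eyes.camera(n)
    cv2.imwrite(f"pics/{n}0.png",p[:,:,::-1])
E
```

```text
pics
{'time_s': 0.0, 'joint_positions': array([ 1.19777113,  0.6900192 , -0.19452809,  1.56632318,  0.15731055,
        0.90249471, -0.21511893]), 'qd': array([-6.03374036e-04,  9.65742053e-04, -1.95106702e-05, -5.22401062e-04,
       -9.60811716e-04,  1.22089445e-03,  2.47298952e-03]), 'joint_torque': array([ 1.58739003e-03, -5.27564335e+01, -1.26627780e+00, -1.53432924e+01,
       -5.26296627e-02,  6.66489432e-03,  1.59927476e-04]), 'tool_pos': array([ 0.24716287, -0.57370439,  0.40389369]), 'orientation': array([-0.69234586, -0.14350239,  0.69269864, -0.14224229]), 'ft_force': array([ 0.71816598,  0.33881379, -0.7269341 ]), 'torque': array([ 0.04383753, -0.00938286, -0.01428448]), 'grip_width': 1.0021445116138974}
scene {'fx': 375.3010299397124, 'fy': 375.3010299397124, 'cx': 318.0713839720184, 'cy': 204.6371395099934, 'dist': array([-0.02194802,  0.        ,  0.        ,  0.        ,  0.        ]), 'rvec': array([ 0.89143992, -2.49440196,  1.08158376]), 'tvec': array([0.4964308 , 0.26637875, 0.87001198])}
side {'fx': 364.3504255970448, 'fy': 364.3504255970448, 'cx': 315.0022413936371, 'cy': 201.86015395806368, 'dist': array([-0.0111779,  0.       ,  0.       ,  0.       ,  0.       ]), 'rvec': array([ 0.39199926, -2.63681148,  1.38398337]), 'tvec': array([0.56658035, 0.15808989, 1.14594259])}
wrist {'fx': 295.84405955474466, 'fy': 295.84405955474466, 'cx': 324.4091896384154, 'cy': 199.3285793910029, 'dist': array([-0.02548138,  0.        ,  0.        ,  0.        ,  0.        ]), 'rvec': array([-2.3855158 ,  1.56954128,  0.26323196]), 'tvec': array([-0.62424996, -0.04449339,  0.3920459 ])}
```

View pics/scene0.png

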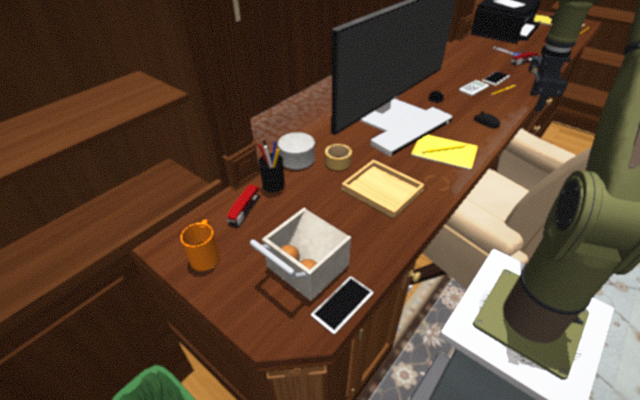

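View pics/side0.png

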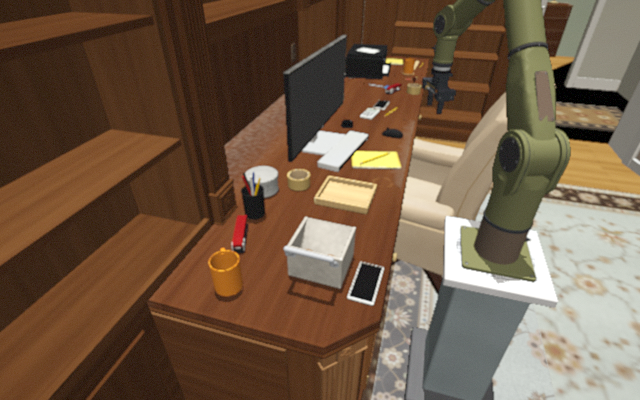

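View pics/wrist0.png

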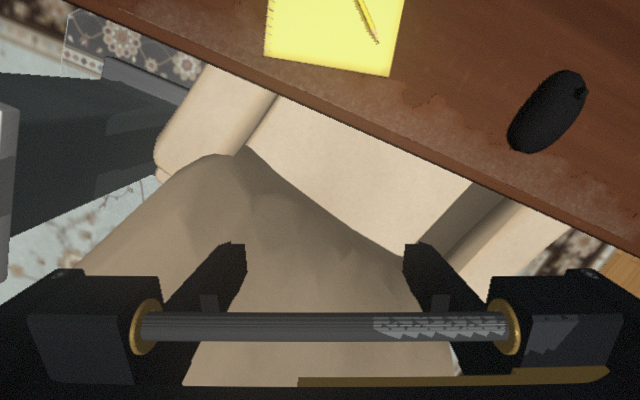

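```bash
cat > h.py <<'E'
import numpy as np, cv2
from workcell import arm, eyes
def cloud(n):
    m=eyes.camera_model(n); p,d=eyes.camera(n)
    K=np.array([[m['fx'],0,m['cx']],[0,m['fy'],m['cy']],[0,0,1]])
    v,u=np.mgrid[0:400,0:640]
    uv=np.stack([u,v],-1).reshape(-1,1,2).astype(float)
    n_=cv2.undistortPoints(uv,K,m['dist']).reshape(400,640,2)
    c=np.dstack([n_*d[...,None],d])
    R=cv2.Rodrigues(m['rvec'])[0]
    w=(c-m['tvec'])@R
    w[d<=0]=np.nan
    return p,d,w
def rect(xy):
    return cv2.minAreaRect(xy.astype(np.float32)*1000)
E
python3 - <<'E'
from h import *
for n in ["scene","side"]:
    p,d,w=cloud(n)
    np.savez(f"pics/{n}.npz",p=p,d=d,w=w)
    z=w[...,2]
    hsv=cv2.cvtColor(p,cv2.COLOR_RGB2HSV)
    if n=="scene":
        pts={"desk":(200,360),"tray":(383,187),"tubrim_back":(318,212),"tape":(338,152),"phone":(343,303),"ball":(290,253),"trayf":(380,188),"bar":(275,257),"bar2":(255,243),"bar3":(297,270)}
    else:
        pts={"tray":(345,193),"tape":(298,178),"phone":(366,282),"bar":(312,260)}
    for k,(u,v) in pts.items(): print(n,k,w[v,u].round(3),hsv[v,u])
E
```

```text
scene desk [ 0.909  0.451 -0.712] [ 11 180  44]
scene tray [ 0.519 -0.177  0.01 ] [ 26  91 254]
scene tubrim_back [0.614 0.037 0.001] [ 11 181 110]
scene tape [ 0.746 -0.236  0.015] [ 17 104 120]
scene phone [0.363 0.247 0.008] [170  32  24]
scene ball [0.53  0.247 0.068] [ 14 178 218]
scene trayf [ 0.525 -0.169  0.007] [ 25 100 254]
scene bar [0.502 0.32  0.144] [110   6 238]
scene bar2 [0.564 0.321 0.147] [114   5 242]
scene bar3 [0.472 0.285 0.086] [  3  24 108]
side tray [ 0.527 -0.186  0.005] [ 23  79 255]
side tape [ 0.738 -0.237  0.008] [ 18  93 154]
side phone [0.365 0.25  0.008] [173  32  32]
side bar [0.514 0.284 0.083] [ 21  30 136]
```

```bash
python3 - <<'E'
import cv2
a=cv2.imread("pics/scene0.png")[130:340,220:460]; cv2.imwrite("pics/scene0z.png",cv2.resize(a,None,fx=2.8,fy=2.8,interpolation=2))
a=cv2.imread("pics/side0.png")[150:310,200:420]; cv2.imwrite("pics/side0z.png",cv2.resize(a,None,fx=3.4,fy=3.4,interpolation=2))
E
```

```text
(no output)
```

View pics/scene0z.png

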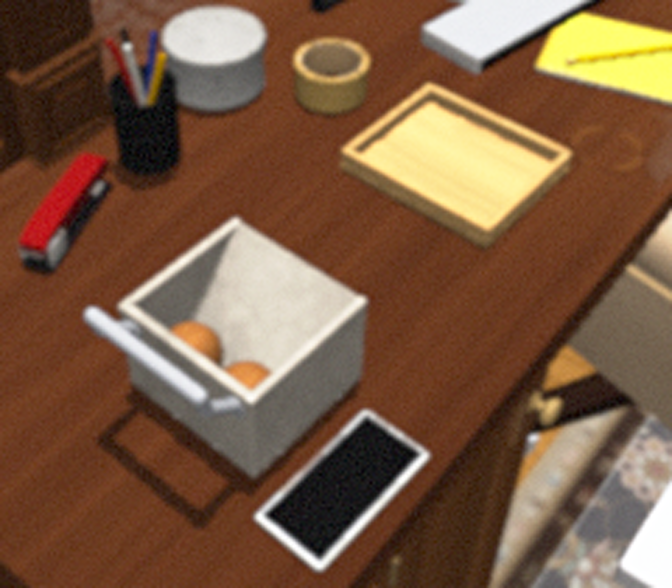

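View pics/side0z.png

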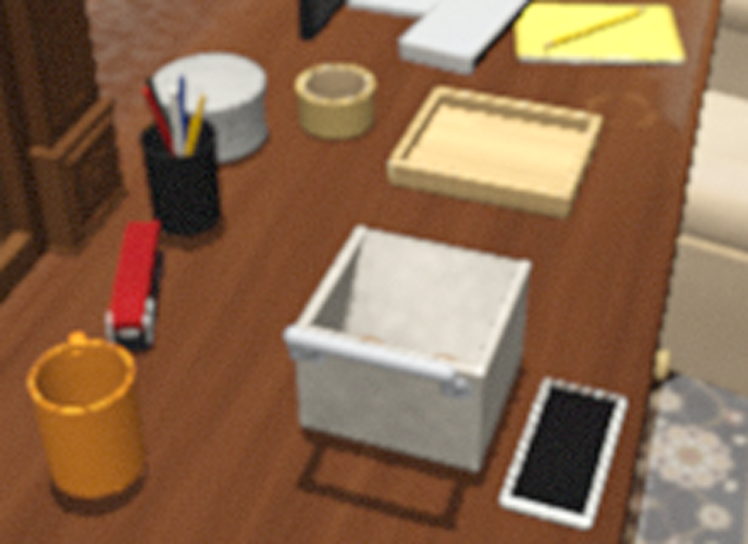

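```bash
python3 - <<'E'
import numpy as np,cv2
for n in ["scene","side"]:
    q=np.load(f"pics/{n}.npz");w=q['w'];p=q['p']
    hsv=cv2.cvtColor(p,cv2.COLOR_RGB2HSV).astype(int)
    x,y,z=w[...,0],w[...,1],w[...,2]
    def R(m,l):
        m=m&(cv2.erode(m.astype(np.uint8),np.ones((1,1)))>0)
        pts=w[m]; r=cv2.minAreaRect((pts[:,:2]*1000).astype(np.float32)); print(n,l,m.sum(),[np.round(a,1) for a in r],np.round(cv2.boxPoints(r)).tolist())
    A=(x>.35)&(x<.7)
    R(A&(y>.02)&(y<.3)&(z>.101)&(z<.114)&(hsv[...,1]<70),"tubrim")
    m=A&(y>.2)&(y<.36)&(z>.13)&(z<.155)
    P=w[m];c=P.mean(0);U,S,V=np.linalg.svd(P-c);print("bar",m.sum(),c.round(3),V[0].round(3),(np.ptp((P-c)@V[0])).round(3),np.degrees(np.arctan2(V[0][1],V[0][0])))
    R(A&(y>-.35)&(y<-.04)&(z>.02)&(z<.034),"trayrim")
    R(A&(y>-.35)&(y<-.04)&(z>.004)&(z<.034)&(hsv[...,1]<170),"tray")
    R((x>.65)&(x<.85)&(y>-.33)&(y<-.15)&(z>.01)&(z<.06),"tape")
    R((x>.25)&(x<.46)&(y>.1)&(y<.4)&(z>.004)&(z<.02)&(hsv[...,1]<110),"phone")
E
```

```text
scene tubrim 987 [array([505.8, 215.7]), array([165.3, 161.7]), np.float64(88.2)] [[422.0, 136.0], [584.0, 131.0], [589.0, 296.0], [428.0, 301.0]]
bar 338 [0.505 0.324 0.144] [-0.999  0.038 -0.014] 0.134 177.84911058274727
scene trayrim 686 [array([ 554.8, -216.8]), array([257.9, 281.3]), np.float64(85.8)] [[405.0, -335.0], [686.0, -356.0], [704.0, -98.0], [424.0, -78.0]]
scene tray 2690 [array([ 557.7, -217.6]), array([259.6, 279.8]), np.float64(87.6)] [[413.0, -341.0], [692.0, -353.0], [703.0, -94.0], [423.0, -82.0]]
scene tape 490 [array([ 740.3, -200.6]), array([130. ,  91.5]), np.float64(8.3)] [[669.0, -165.0], [683.0, -255.0], [811.0, -237.0], [798.0, -146.0]]
scene phone 1700 [array([380. , 235.8]), array([168.6, 131.7]), np.float64(76.5)] [[296.0, 169.0], [424.0, 138.0], [464.0, 302.0], [336.0, 333.0]]
side tubrim 522 [array([508.2, 214.8]), array([169.3, 156.9]), np.float64(88.1)] [[427.0, 133.0], [584.0, 128.0], [589.0, 297.0], [433.0, 302.0]]
bar 284 [0.51  0.325 0.143] [-0.999  0.046 -0.006] 0.135 177.35514315138514
side trayrim 447 [array([ 559.6, -216.8]), array([258.1, 278.2]), np.float64(87.0)] [[414.0, -338.0], [692.0, -353.0], [705.0, -95.0], [428.0, -81.0]]
side tray 1659 [array([ 528.9, -202.5]), array([277.8, 342. ]), np.float64(85.4)] [[347.0, -327.0], [688.0, -355.0], [711.0, -78.0], [370.0, -50.0]]
side tape 374 [array([ 736.1, -203.1]), array([117.1,  92.3]), np.float64(2.8)] [[675.0, -160.0], [680.0, -252.0], [797.0, -246.0], [792.0, -154.0]]
side phone 1065 [array([383.6, 239.1]), array([163.1, 126.9]), np.float64(77.5)] [[304.0, 173.0], [428.0, 146.0], [463.0, 305.0], [339.0, 333.0]]
```

```bash
cat >> h.py <<'E'
def cast(n,uv,z):
    m=eyes.camera_model(n);K=np.array([[m['fx'],0,m['cx']],[0,m['fy'],m['cy']],[0,0,1]])
    q=cv2.undistortPoints(np.array(uv,float).reshape(-1,1,2),K,m['dist']).reshape(-1,2)
    R=cv2.Rodrigues(m['rvec'])[0];C=-R.T@m['tvec']
    d=np.c_[q,np.ones(len(q))]@R
    return C+d*((z-C[2])/d[:,2])[:,None]
def proj(n,X):
    m=eyes.camera_model(n);K=np.array([[m['fx'],0,m['cx']],[0,m['fy'],m['cy']],[0,0,1]])
    return cv2.projectPoints(np.array(X,float).reshape(-1,1,3),m['rvec'],m['tvec'],K,m['dist'])[0].reshape(-1,2)
E
python3 - <<'E'
from h import *
def S(l): return [(a/2.8+220,b/2.8+130) for a,b in l]
def D(l): return [(a/3.4+200,b/3.4+150) for a,b in l]
print(cast("scene",S([(237,218),(366,299),(253,402),(120,304)]),.11).round(3))
print(cast("side",D([(361,228),(529,263)]),.11).round(3))
print("front-right bottom", cast("scene",S([(255,474),(133,388),(364,375)]),0).round(3))
print("tray",cast("scene",S([(431,86),(571,155),(488,235),(342,152)]),.028).round(3))
print(cast("side",D([(438,88),(601,115),(568,203),(391,170)]),.028).round(3))
print("bar",cast("scene",S([(92,316),(210,400)]),.14).round(3))
print("bar",cast("side",D([(292,338),(458,380)]),.14).round(3))
print(eyes.camera_model('scene'))
for n in("scene","side"):
  m=eyes.camera_model(n);print(-cv2.Rodrigues(m['rvec'])[0].T@m['tvec'])
E
```

```text
[[0.579 0.133 0.11 ]
 [0.424 0.14  0.11 ]
 [0.428 0.286 0.11 ]
 [0.586 0.28  0.11 ]]
[[0.579 0.137 0.11 ]
 [0.424 0.142 0.11 ]]
front-right bottom [[0.432 0.283 0.   ]
 [0.582 0.284 0.   ]
 [0.423 0.135 0.   ]]
tray [[ 0.608 -0.256  0.028]
 [ 0.413 -0.246  0.028]
 [ 0.418 -0.075  0.028]
 [ 0.617 -0.088  0.028]]
[[ 0.612 -0.257  0.028]
 [ 0.416 -0.253  0.028]
 [ 0.421 -0.07   0.028]
 [ 0.615 -0.075  0.028]]
bar [[0.573 0.32  0.14 ]
 [0.44  0.322 0.14 ]]
bar [[0.573 0.323 0.14 ]
 [0.44  0.33  0.14 ]]
{'fx': 375.3010299397124, 'fy': 375.3010299397124, 'cx': 318.0713839720184, 'cy': 204.6371395099934, 'dist': array([-0.02194802,  0.        ,  0.        ,  0.        ,  0.        ]), 'rvec': array([ 0.89143992, -2.49440196,  1.08158376]), 'tvec': array([0.4964308 , 0.26637875, 0.87001198])}
[0.08574971 0.66253895 0.79247155]
[0.29251827 0.98127652 0.78148549]
```

```bash
cat >> h.py <<'E'
from scipy.spatial.transform import Rotation as Ro
def plan(p,yaw=None,flip=1,tilt=0):
    """target tcp p, tool x down, tool y = flip*(world y rotated by yaw)"""
    s=arm.get_state();R=Ro.from_quat(s['orientation'])
    x=np.array([0,0,-1.]);y=flip*np.array([-np.sin(yaw),np.cos(yaw),0]);z=np.cross(x,y)
    T=Ro.from_matrix(np.c_[x,y,z])
    print("t",s['time_s'],"pos",s['tool_pos'].round(4),"F",s['ft_force'].round(1),"grip",round(s['grip_width'],3),"q",s['joint_positions'].round(2))
    print("R cols",R.as_matrix().round(3).tolist())
    print("shift tool cm",(R.inv().apply(np.array(p)-s['tool_pos'])*100).round(2),"turn units",np.degrees((R.inv()*T).as_rotvec()/8).round(2))
    print("shift along target axes cm",(T.inv().apply(np.array(p)-s['tool_pos'])*100).round(2))
E
python3 - <<'E'
from h import *
for f in (1,-1): plan([.51,-.250,.26],np.radians(-2),f)
E
```

```text
t 0.25 pos [ 0.2472 -0.5739  0.4043] F [0.2 0.5 0.2] grip 1.002 q [ 1.2   0.69 -0.19  1.57  0.16  0.9  -0.22]
R cols [[-0.0, 0.396, -0.918], [0.001, -0.918, -0.396], [-1.0, -0.001, 0.0]]
shift tool cm [ 14.45 -19.33 -36.95] turn units [-1.934e+01 -1.000e-02  0.000e+00]
shift along target axes cm [14.43 33.28 25.13]
t 0.25 pos [ 0.2472 -0.5739  0.4043] F [0.2 0.5 0.2] grip 1.002 q [ 1.2   0.69 -0.19  1.57  0.16  0.9  -0.22]
R cols [[-0.0, 0.396, -0.918], [0.001, -0.918, -0.396], [-1.0, -0.001, 0.0]]
shift tool cm [ 14.45 -19.33 -36.95] turn units [3.16 0.   0.01]
shift along target axes cm [ 14.43 -33.28 -25.13]
```

Call:
drive_tool --rows '[[[0, 0, 0], [1.05, 0, 0], 1], [[0, 0, 0], [1.05, 0, 0], 1], [[0, 0, 0], [1.05, 0, 0], 1], [[1, -3.7, -2.8], [0, 0, 0], 1], [[1, -3.7, -2.8], [0, 0, 0], 1], [[1, -3.7, -2.8], [0, 0, 0], 1], [[1, -3.7, -2.8], [0, 0, 0], 1], [[1, -3.7, -2.8], [0, 0, 0], 1], [[1, -3.7, -2.8], [0, 0, 0], 1], [[1, -3.7, -2.8], [0, 0, 0], 1], [[1, -3.7, -2.8], [0, 0, 0], 1], [[0, 0, 0], [0, 0, 0], 1]]'

```text
time_s: 1.75
tool_pos: [0.4932, -0.2811, 0.3204]
orientation: [0.707, -0.018, -0.706, -0.018]
ft_force: [-0.3, -0.2, 0.6]
grip_width: 1.001
```

```bash
python3 - <<'E'
from h import *
plan([.51,-.250,.26],np.radians(-2),-1)
p,d,w=cloud("wrist");cv2.imwrite("pics/wrist1.png",p[:,:,::-1])
E
```

```text
t 1.75 pos [ 0.4932 -0.2811  0.3204] F [-0.3 -0.2  0.6] grip 1.001 q [ 0.44  0.73  0.    1.83 -0.    0.59 -1.18]
R cols [[0.001, -0.05, -0.999], [-0.0, -0.999, 0.05], [-1.0, 0.0, -0.001]]
shift tool cm [ 6.04 -3.19 -1.51] turn units [-0.11 -0.01 -0.  ]
shift along target axes cm [ 6.04 -3.17 -1.57]
```

View pics/wrist1.png

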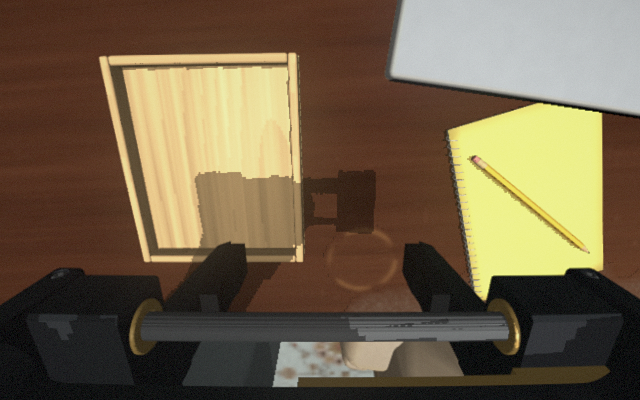

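```bash
python3 - <<'E'
from h import *
c=cast("wrist",[(100,57),(297,54),(302,262),(147,262)],.028);print(c.round(4))
print(c.mean(0), [np.linalg.norm(c[i]-c[(i+1)%4]).round(3) for i in range(4)])
fw=(c[1]+c[2])/2; print(fw, np.degrees(np.arctan2(*(c[1]-c[2])[[1,0]])))
E
```

```text
[[ 0.6216 -0.0997  0.028 ]
 [ 0.6132 -0.2677  0.028 ]
 [ 0.4149 -0.2565  0.028 ]
 [ 0.4232 -0.092   0.028 ]]
[ 0.51823503 -0.17898685  0.028     ] [np.float64(0.168), np.float64(0.199), np.float64(0.165), np.float64(0.198)]
[ 0.51406295 -0.26212853  0.028     ] -3.237723242160381
```

```bash
python3 - <<'E'
from h import *
p,d,w=cloud("wrist")
for u,v in [(50,200),(350,80),(560,60),(380,140),(180,120),(298,150),(200,58),(560,140)]: print((u,v),w[v,u].round(4))
m=eyes.camera_model("wrist");R=cv2.Rodrigues(m['rvec'])[0];print(-R.T@m['tvec'],R.round(3))
# yellow pad corners compared
P=[(447,130),(472,158)]
print(cast("wrist",P,0.01))
s,ds,ws=cloud("scene")
cv2.imwrite("pics/scene1.png",s[:,:,::-1])
cc=np.array(cast("wrist",[(100,57),(297,54),(302,262),(147,262),(447,130),(543,103),(472,158),(587,251)],.028))
cc[4:]=cast("wrist",[(447,130),(543,103),(472,158),(587,251)],.006)
im=cv2.resize(s[:,:,::-1],None,fx=4,fy=4,interpolation=2)
for q in proj("scene",cc): cv2.circle(im,tuple(int(round(a*4+1.5)) for a in q),4,(0,0,255),1)
cv2.imwrite("pics/scene1o.png",im[440:960,1240:2000])
E
```

```text
(50, 200) [0.4896 0.0167 0.0011]
(350, 80) [ 0.5918 -0.3139  0.001 ]
(560, 60) [ 0.598  -0.4886  0.0332]
(380, 140) [ 0.534  -0.3425  0.0013]
(180, 120) [ 0.5648 -0.1492  0.0091]
(298, 150) [ 0.529  -0.2599  0.0055]
(200, 58) [ 0.6149 -0.1858  0.0286]
(560, 140) [ 0.5261 -0.5213  0.0083]
[ 0.57509616 -0.29039606  0.30130485] [[-0.057 -0.998  0.004]
 [-0.945  0.055  0.324]
 [-0.323  0.015 -0.946]]
[[ 0.53964219 -0.40852946  0.01      ]
 [ 0.51067826 -0.43583259  0.01      ]]
```

View pics/scene1o.png

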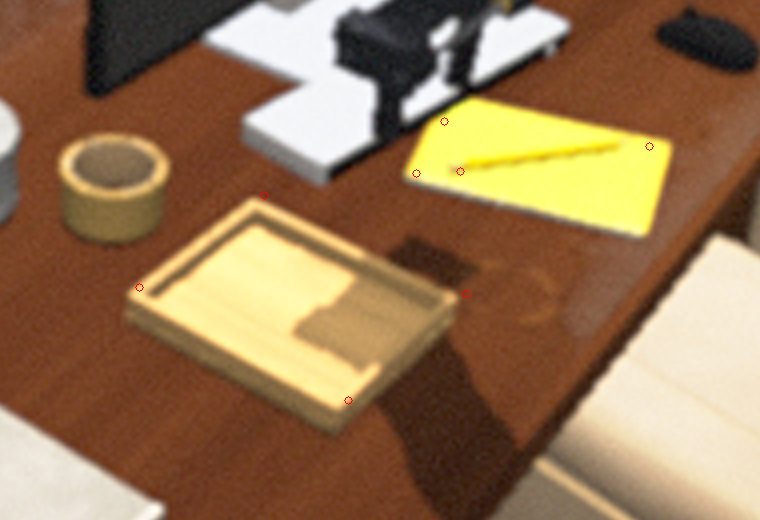

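```bash
python3 - <<'E'
from h import *
s=arm.get_state();R=Ro.from_quat(s['orientation'])
P=[s['tool_pos']+R.apply(v) for v in [(.166,0,0),(.166,.044,0),(.166,-.044,0),(.166,.0615,0),(.166,-.0615,0)]]
print(proj("wrist",P).round(1));print(proj("scene",P).round(1)); print(proj("side",P).round(1))
p,_=eyes.camera("side");cv2.imwrite("pics/side1.png",p[:,:,::-1])
for n in("scene","side"):
    a=cv2.imread(f"pics/{n}1.png"); im=cv2.resize(a,None,fx=4,fy=4,interpolation=2)
    for q in proj(n,P): cv2.circle(im,tuple(int(round(v*4+1.5)) for v in q),3,(0,0,255),-1)
    c=proj(n,P)[0]*4; x,y=int(c[0]),int(c[1]); cv2.imwrite(f"pics/{n}1t.png",im[y-200:y+200,x-200:x+200])
a=np.hstack([cv2.imread("pics/scene1t.png"),cv2.imread("pics/side1t.png")]);cv2.imwrite("pics/t1.png",a)
E
```

```text
[[324.2 258. ]
 [402.4 257.9]
 [245.9 257.9]
 [433.4 257.8]
 [214.9 257.8]]
[[415.4 136.9]
 [423.  131.2]
 [407.5 142.9]
 [425.9 129. ]
 [404.3 145.3]]
[[362.2 148.2]
 [365.  143.5]
 [359.3 153.2]
 [366.  141.7]
 [358.1 155.2]]
```

View pics/t1.png

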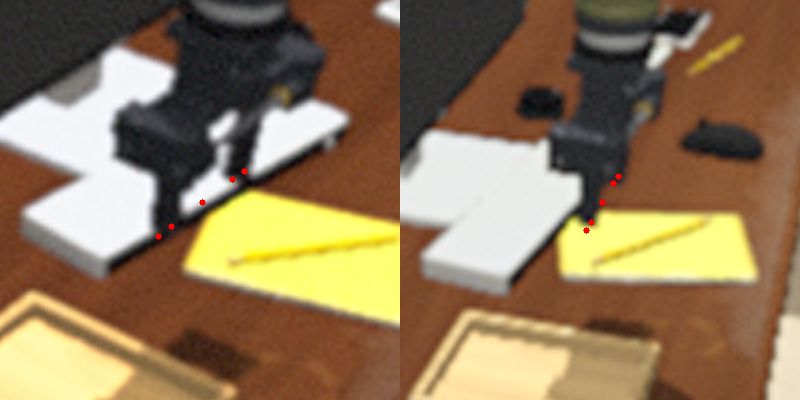

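```bash
python3 - <<'E'
from h import *
m0=eyes.camera_model("wrist")['tvec']
p,d,w=cloud("wrist");cv2.imwrite("pics/wrist2.png",p[:,:,::-1])
print(m0-eyes.camera_model("wrist")['tvec'])
plan([.51,-.250,.26],np.radians(-3),-1)
# rim near tips
hsv=cv2.cvtColor(p,cv2.COLOR_RGB2HSV)
E
```

```text
[-7.49671498e-05 -1.05318719e-04 -1.70961646e-05]
t 2.0 pos [ 0.4892 -0.2873  0.3215] F [ 0.3 -0.3  0.3] grip 1.002 q [ 0.44  0.73  0.01  1.83 -0.    0.59 -1.18]
R cols [[-0.0, -0.061, -0.998], [-0.005, -0.998, 0.061], [-1.0, 0.005, -0.0]]
shift tool cm [ 6.13 -3.87 -1.84] turn units [-0.06 -0.   -0.03]
shift along target axes cm [ 6.15 -3.83 -1.88]
```

View pics/wrist2.png

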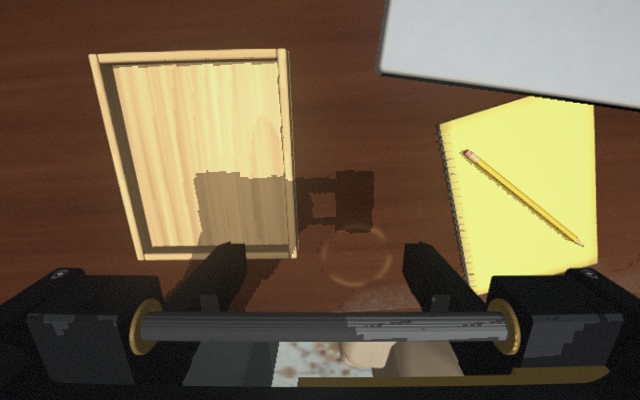

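```bash
python3 - <<'E'
from h import *
c=cast("wrist",[(90,53),(288,49),(297,258),(138,260)],.028);print(c.round(4))
print(c.mean(0))
fw=(c[1]+c[2])/2; print(fw, np.degrees(np.arctan2(*(c[1]-c[2])[[1,0]])),np.degrees(np.arctan2(*(c[0]-c[3])[[1,0]])))
E
```

```text
[[ 0.6242 -0.0972  0.028 ]
 [ 0.6152 -0.2659  0.028 ]
 [ 0.4173 -0.2556  0.028 ]
 [ 0.4249 -0.0867  0.028 ]]
[ 0.52040312 -0.17634581  0.028     ]
[ 0.51623998 -0.26073314  0.028     ] -2.996743571805992 -3.0380165327399338
```

Call:
drive_tool --rows '[[[2.5, -1.2, -0.8], [0, 0, 0], 1], [[3, -1.2, -0.9], [0, 0, 0], 1], [[3, -1, -0.8], [0, 0, 0], 1], [[1, 0, 0], [0, 0, 0], 1], [[0, 0, 0], [0, 0, 0], 1], [[0, 0, 0], [0, 0, 0], 1]]'

```text
time_s: 2.75
tool_pos: [0.5134, -0.2644, 0.2276]
orientation: [0.708, -0.031, -0.705, -0.023]
ft_force: [0.7, -0.6, 0.3]
grip_width: 0.998
```

```bash
python3 - <<'E'
from h import *
eyes.camera("scene")
plan([.516,-.254,.22],np.radians(-3),-1)
p,d,w=cloud("wrist");cv2.imwrite("pics/wrist3.png",p[:,:,::-1])
E
```

```text
t 2.8 pos [ 0.5133 -0.2645  0.2278] F [ 0.5  0.3 -0.8] grip 1.003 q [ 0.38  0.89  0.02  1.84 -0.01  0.4  -1.24]
R cols [[0.004, -0.076, -0.997], [-0.012, -0.997, 0.076], [-1.0, 0.012, -0.005]]
shift tool cm [ 0.76 -1.08 -0.18] turn units [-0.17 -0.03 -0.09]
shift along target axes cm [ 0.78 -1.07 -0.21]
```

View pics/wrist3.png

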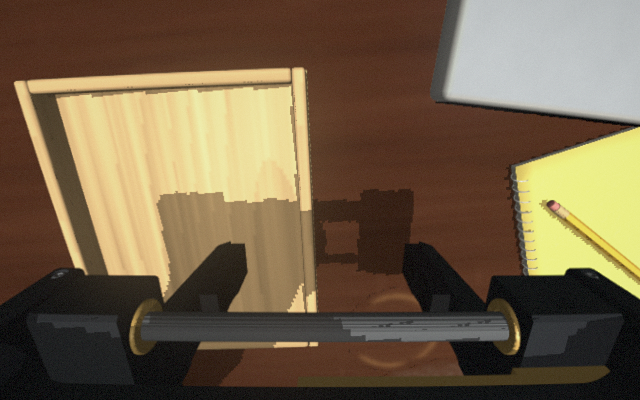

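```bash
python3 - <<'E'
from h import *
c=cast("wrist",[(305,69),(311,215),(291,70),(300,215),(27,84),(75,260)],.028);print(c.round(4))
E
```

```text
[[ 0.6154 -0.2636  0.028 ]
 [ 0.5273 -0.259   0.028 ]
 [ 0.6155 -0.2557  0.028 ]
 [ 0.5279 -0.2519  0.028 ]
 [ 0.6214 -0.1025  0.028 ]
 [ 0.5068 -0.0917  0.028 ]]
```

Call:
drive_tool --rows '[[[1.5, -1, -0.2], [-0.17, 0, -0.09], 1], [[1.5, 0, 0], [0, 0, 0], 1], [[1.2, 0, 0], [0, 0, 0], 1], [[0.4, 0, 0], [0, 0, 0], 1], [[0, 0, 0], [0, 0, 0], 1], [[0, 0, 0], [0, 0, 0], 1]]'

```text
time_s: 3.6
tool_pos: [0.5167, -0.254, 0.1786]
orientation: [0.709, -0.017, -0.705, -0.018]
ft_force: [-0.4, -0.1, 0.2]
grip_width: 1.002
```

```bash
python3 - <<'E'
from h import *
plan([.516,-.255,.18],np.radians(-3),-1)
p,d,w=cloud("wrist");cv2.imwrite("pics/wrist4.png",p[:,:,::-1])
E
```

```text
t 3.6 pos [ 0.5167 -0.254   0.1786] F [-0.4 -0.1  0.2] grip 1.002 q [ 0.38  0.97  0.    1.85 -0.01  0.32 -1.23]
R cols [[0.005, -0.05, -0.999], [0.001, -0.999, 0.05], [-1.0, -0.001, -0.005]]
shift tool cm [-0.14  0.1   0.07] turn units [ 0.01 -0.04  0.01]
shift along target axes cm [-0.14  0.1   0.07]
```

View pics/wrist4.png

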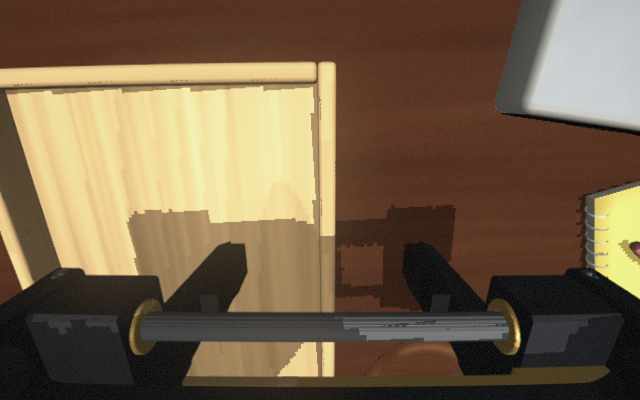

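Call:
drive_tool --rows '[[[0, 0, 0], [0, 0, 0], 0], [[0, 0, 0], [0, 0, 0], -0.5], [[0, 0, 0], [0, 0, 0], -1], [[0, 0, 0], [0, 0, 0], -1], [[0, 0, 0], [0, 0, 0], -1], [[0, 0, 0], [0, 0, 0], -1]]' --force 20

```text
time_s: 4.4
tool_pos: [0.517, -0.2543, 0.1797]
orientation: [0.709, -0.018, -0.704, -0.018]
ft_force: [-0.8, -0.0, 0.1]
grip_width: 0.338
```

```bash
python3 - <<'E'
from h import *
plan([.516,-.255,.18],np.radians(-3),-1)
E
```

```text
t 4.4 pos [ 0.517  -0.2543  0.1797] F [-0.8 -0.   0.1] grip 0.338 q [ 0.38  0.97  0.    1.85 -0.01  0.32 -1.23]
R cols [[0.007, -0.051, -0.999], [0.0, -0.999, 0.051], [-1.0, -0.001, -0.007]]
shift tool cm [-0.03  0.08  0.1 ] turn units [ 0.01 -0.05  0.  ]
shift along target axes cm [-0.03  0.08  0.1 ]
```

Still closing.

Call:
drive_tool --rows '[[[0, 0, 0], [0, 0, 0], -1], [[0, 0, 0], [0, 0, 0], -1], [[0, 0, 0], [0, 0, 0], -1], [[0, 0, 0], [0, 0, 0], -1]]'

```text
time_s: 4.9
tool_pos: [0.517, -0.2544, 0.1797]
orientation: [0.709, -0.018, -0.704, -0.018]
ft_force: [-0.3, 0.2, 1.2]
grip_width: 0.084
```

```bash
python3 - <<'E'
from h import *
# target: far wall centre so near wall outer face is 80mm ahead of edge (.502,.136), yaw 88deg => -2
u=np.array([.0349,.9994]); e=np.array([.502,.136])
fw=e-u*(.081+.170-.004); print(fw)
s=arm.get_state(); dx=s['tool_pos'][0]-.516
plan([fw[0]+dx,fw[1],s['tool_pos'][2]],np.radians(-2),-1)
E
```

```text
[ 0.4933797 -0.1108518]
t 4.9 pos [ 0.517  -0.2544  0.1797] F [-0.3  0.2  1.2] grip 0.084 q [ 0.38  0.97  0.    1.85 -0.01  0.32 -1.23]
R cols [[0.007, -0.05, -0.999], [-0.0, -0.999, 0.05], [-1.0, -0.0, -0.007]]
shift tool cm [ -0.02 -14.22   2.98] turn units [-0.11 -0.05  0.  ]
shift along target axes cm [  0.   -14.27   2.76]
```

Call:
drive_tool --rows '[[[0, -1.5, 0.3], [-0.02, 0, 0], -1], [[0, -1.5, 0.3], [-0.02, 0, 0], -1], [[0, -1.5, 0.3], [-0.02, 0, 0], -1], [[0, -1.5, 0.3], [-0.02, 0, 0], -1], [[0, -1.5, 0.3], [-0.02, 0, 0], -1], [[0, -1.5, 0.3], [0, 0, 0], -1], [[0, -1.5, 0.3], [0, 0, 0], -1], [[0, -1.5, 0.3], [0, 0, 0], -1], [[0, 0, 0], [0, 0, 0], -1], [[0, 0, 0], [0, 0, 0], -1]]'

```text
time_s: 6.15
tool_pos: [0.4967, -0.1234, 0.1796]
orientation: [0.71, -0.012, -0.704, -0.012]
ft_force: [0.3, -1.9, 0.0]
grip_width: 0.084
```

```bash
python3 - <<'E'
from h import *
plan([.4944,-.111,.18],np.radians(-2),-1)
p,d,w=cloud("wrist");cv2.imwrite("pics/wrist5.png",p[:,:,::-1])
E
```

```text
t 6.15 pos [ 0.4967 -0.1234  0.1796] F [ 0.3 -1.9  0. ] grip 0.084 q [ 0.15  0.94  0.01  2.05 -0.09  0.15 -1.36]
R cols [[0.007, -0.034, -0.999], [0.001, -0.999, 0.034], [-1.0, -0.001, -0.007]]
shift tool cm [-0.04 -1.23  0.28] turn units [ 0.01 -0.05  0.01]
shift along target axes cm [-0.04 -1.23  0.28]
```

View pics/wrist5.png

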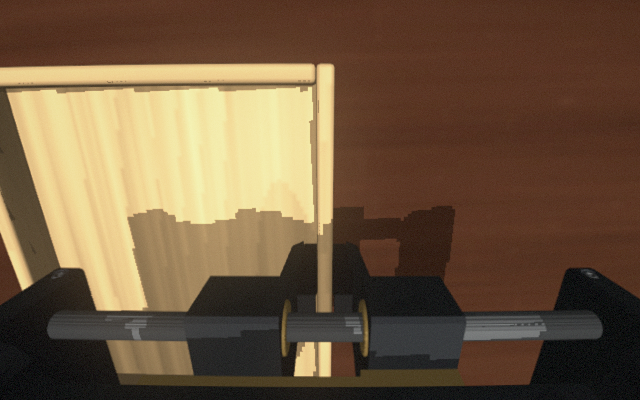

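Call:
drive_tool --rows '[[[0, -0.6, 0.14], [0, 0, 0], -1], [[0, -0.6, 0.14], [0, 0, 0], -1], [[0, 0, 0], [0, 0, 0], -1], [[0, 0, 0], [0, 0, 0], -1]]'

```text
time_s: 6.7
tool_pos: [0.4944, -0.1122, 0.1796]
orientation: [0.71, -0.013, -0.704, -0.013]
ft_force: [0.6, -1.2, 1.1]
grip_width: 0.085
```

```bash
python3 - <<'E'
from h import *
plan([.4944,-.111,.18],np.radians(-2),-1)
for n in("scene","side"):
    p,d=eyes.camera(n);a=p[:,:,::-1]; cv2.imwrite(f"pics/{n}2.png",a)
    x,y=(270,160) if n=="scene" else (270,150)
    cv2.imwrite(f"pics/{n}2z.png",cv2.resize(a[y:y+140,x-20:x+140],None,fx=4,fy=4,interpolation=2))
E
```

```text
t 6.7 pos [ 0.4944 -0.1122  0.1796] F [ 0.6 -1.2  1.1] grip 0.085 q [ 0.12  0.94  0.02  2.06 -0.1   0.14 -1.38]
R cols [[0.008, -0.036, -0.999], [-0.001, -0.999, 0.036], [-1.0, 0.0, -0.008]]
shift tool cm [-0.04 -0.12  0.  ] turn units [-0.01 -0.06 -0.  ]
shift along target axes cm [-0.04 -0.12  0.  ]
```

View pics/scene2z.png

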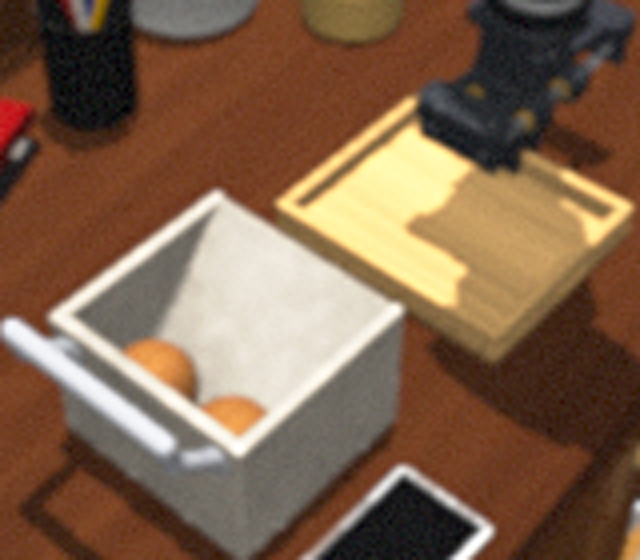

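View pics/side2z.png

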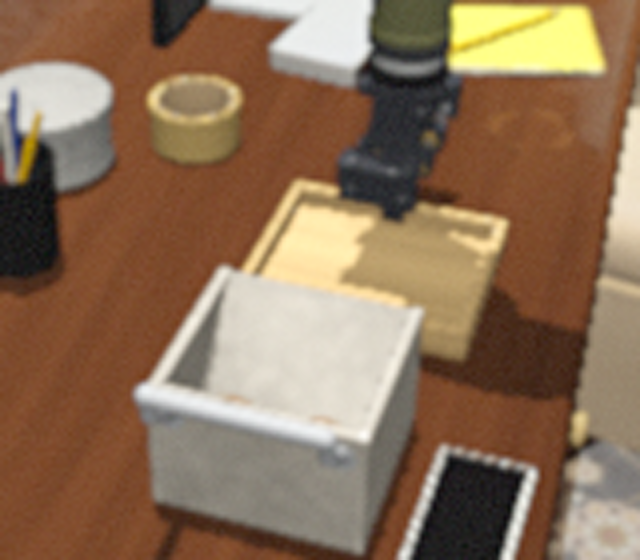

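```bash
python3 - <<'E'
from h import *
def S(l): return [(a/4+250-.4,b/4+160-.4) for a,b in l]
def D(l): return [(a/4+250-.4,b/4+150-.4) for a,b in l]
print("tray near L,R, far R (scene)",cast("scene",S([(277,203),(495,337),(632,205)]),.028).round(4))
print("bottom right", cast("scene",S([(492,361)]),0).round(4))
print("tub",cast("scene",S([(219,190),(403,310),(240,454),(50,317)]),.11).round(4))
print("tray side near R,farR, farL",cast("side",D([(466,335),(507,220),(298,181)]),.028).round(4), cast("side",D([(466,359)]),0))
print("tub",cast("side",D([(225,268),(422,313),(368,436)]),.11).round(4))
E
```

```text
tray near L,R, far R (scene) [[ 0.5985  0.0512  0.028 ]
 [ 0.4019  0.0595  0.028 ]
 [ 0.3947 -0.1109  0.028 ]]
bottom right [[0.4031 0.0569 0.    ]]
tub [[0.5814 0.1314 0.11  ]
 [0.4237 0.1413 0.11  ]
 [0.4306 0.2862 0.11  ]
 [0.5872 0.2814 0.11  ]]
tray side near R,farR, farL [[ 0.4009  0.0605  0.028 ]
 [ 0.3949 -0.1106  0.028 ]
 [ 0.5924 -0.1173  0.028 ]] [[ 3.99386260e-01  5.68735142e-02 -1.11022302e-16]]
tub [[0.5805 0.1347 0.11  ]
 [0.4247 0.145  0.11  ]
 [0.4323 0.2832 0.11  ]]
```

Call:
drive_tool --rows '[[[0, 0, 0], [0, 0, 0], -0.3], [[0, 0, 0], [0, 0, 0], -0.3], [[0, 0, 0], [0, 0, 0], -0.3], [[0, 0, 0], [0, 0, 0], -0.3], [[-1, 0, 0], [0, 0, 0], -0.3], [[-3, 0, 0], [0, 0, 0], -0.3], [[-4, 0, 0], [0, 0, 0], -0.3], [[-5, 0, 0], [0, 0, 0], -0.3], [[-5, 0, 0], [0, 0, 0], -0.3], [[0, 0, 0], [0, 0, 0], -0.3]]'

```text
time_s: 8.05
tool_pos: [0.4924, -0.1118, 0.3675]
orientation: [0.71, -0.012, -0.704, -0.013]
ft_force: [-0.0, -0.2, -0.4]
grip_width: 0.348
```

```bash
python3 - <<'E'
from h import *
plan([.508,.323,.36],np.radians(-2.5),-1)
E
```

```text
t 8.05 pos [ 0.4924 -0.1118  0.3675] F [-0.  -0.2 -0.4] grip 0.348 q [ 0.08  0.59  0.08  1.98 -0.08  0.57 -1.39]
R cols [[0.008, -0.036, -0.999], [0.001, -0.999, 0.036], [-1.0, -0.001, -0.008]]
shift tool cm [  0.79 -43.51   0.  ] turn units [ 0.06 -0.06  0.01]
shift along target axes cm [  0.75 -43.51   0.34]
```

Call:
drive_tool --rows '[[[0, -2.5, 0], [0.06, -0.06, 0], -0.3], [[0, -4.5, 0], [0, 0, 0], -0.3], [[0, -5, 0], [0, 0, 0], -0.3], [[0, -5, 0], [0, 0, 0], -0.3], [[0, -5, 0], [0, 0, 0], -0.3], [[0, -5, 0], [0, 0, 0], -0.3], [[0, -5, 0], [0, 0, 0], -0.3], [[0, -5, 0], [0, 0, 0], -0.3], [[0, -3, 0], [0, 0, 0], -0.3], [[0, -1.5, 0], [0, 0, 0], -0.3], [[0, 0, 0], [0, 0, 0], -0.3], [[0, 0, 0], [0, 0, 0], -0.3]]'

```text
time_s: 9.55
tool_pos: [0.5075, 0.3113, 0.3582]
orientation: [-0.701, 0.021, 0.712, 0.015]
ft_force: [-0.1, -0.4, -0.7]
grip_width: 0.351
```

```bash
python3 - <<'E'
from h import *
plan([.508,.323,.36],np.radians(-2.5),-1)
E
```

```text
t 9.55 pos [0.5075 0.3113 0.3582] F [-0.1 -0.4 -0.7] grip 0.351 q [-0.73  0.72  0.18  1.71 -0.18  0.75 -2.08]
R cols [[-0.016, -0.051, -0.999], [-0.009, -0.999, 0.051], [-1.0, 0.01, 0.016]]
shift tool cm [-0.2  -1.17  0.02] turn units [-0.05  0.11 -0.07]
shift along target axes cm [-0.18 -1.17  0.  ]
```

Call:
drive_tool --rows '[[[0.3, -1.17, 0], [-0.05, 0.11, -0.07], -0.32], [[0, 0, 0], [0, 0, 0], -0.32], [[0, 0, 0], [0, 0, 0], -0.32]]'

```text
time_s: 9.93
tool_pos: [0.5089, 0.3206, 0.355]
orientation: [0.707, -0.017, -0.707, -0.017]
ft_force: [-0.2, -0.4, 0.4]
grip_width: 0.337
```

```bash
python3 - <<'E'
from h import *
plan([.508,.323,.36],np.radians(-2.5),-1)
p,d,w=cloud("wrist");cv2.imwrite("pics/wrist6.png",p[:,:,::-1])
p,d=eyes.camera("scene");a=p[:,:,::-1];cv2.imwrite("pics/scene3z.png",cv2.resize(a[130:310,200:400],None,fx=3,fy=3,interpolation=2))
E
```

```text
t 9.925 pos [0.5089 0.3206 0.355 ] F [-0.2 -0.4  0.4] grip 0.337 q [-0.74  0.73  0.18  1.7  -0.18  0.73 -2.09]
R cols [[0.001, -0.048, -0.999], [-0.001, -0.999, 0.048], [-1.0, 0.001, -0.001]]
shift tool cm [-0.5  -0.23  0.1 ] turn units [-0.03 -0.01 -0.  ]
shift along target axes cm [-0.5  -0.23  0.1 ]
```

View pics/wrist6.png

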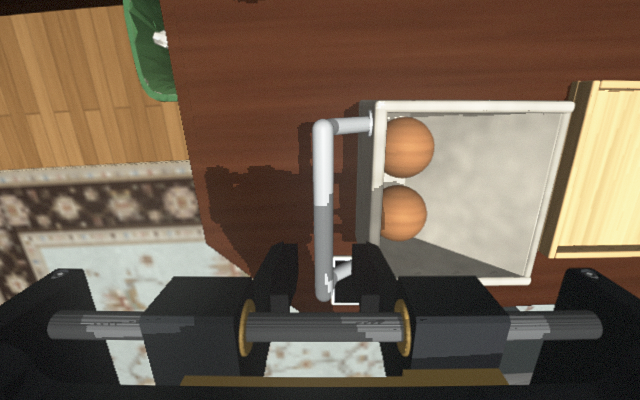

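View pics/scene3z.png

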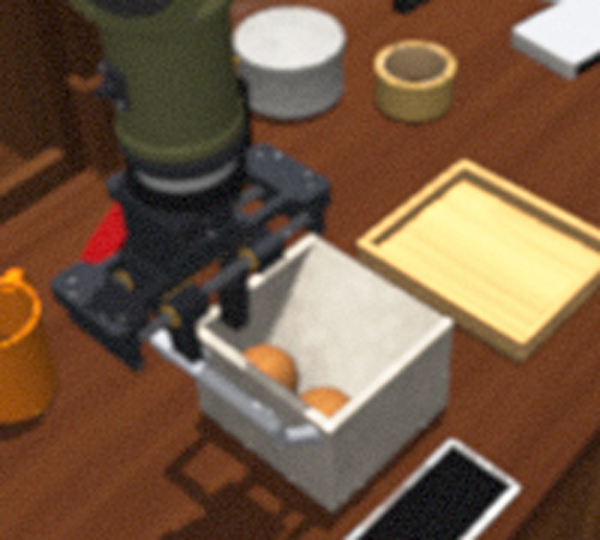

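```bash
python3 - <<'E'
from h import *
c=cast("wrist",[(321.5,125),(324,230),(325.5,293)],.143);print(c.round(4),np.degrees(np.arctan2(*(c[0]-c[2])[[1,0]])))
print("rim",cast("wrist",[(373,104),(378,279)],.11).round(4), "lip",cast("wrist",[(574,105),(529,283)],.109).round(4))
print("tray near",cast("wrist",[(568,84),(552,256)],.028).round(4))
E
```

```text
[[0.5777 0.3193 0.143 ]
 [0.5049 0.3212 0.143 ]
 [0.4515 0.3226 0.143 ]] -1.518585990662281
rim [[0.5882 0.2815 0.11  ]
 [0.4397 0.2763 0.11  ]] lip [[0.5815 0.1314 0.109 ]
 [0.4271 0.1383 0.109 ]]
tray near [[0.5975 0.0754 0.028 ]
 [0.4042 0.0532 0.028 ]]
```

Call:
drive_tool --rows '[[[1.5, -0.05, 0.1], [-0.05, 0, 0], -0.4], [[2, 0, 0], [0, 0, 0], -0.4], [[2, 0, 0], [0, 0, 0], -0.4], [[1.2, 0, 0], [0, 0, 0], -0.4], [[0, 0, 0], [0, 0, 0], -0.4], [[0, 0, 0], [0, 0, 0], -0.4]]'

```text
time_s: 10.78
tool_pos: [0.5073, 0.321, 0.2835]
orientation: [-0.707, 0.014, 0.707, 0.014]
ft_force: [-0.5, 0.5, 0.3]
grip_width: 0.3
```

```bash
python3 - <<'E'
from h import *
plan([.508,.3212,.287],np.radians(-2.5),-1)
p,d,w=cloud("wrist");cv2.imwrite("pics/wrist7.png",p[:,:,::-1])
E
```

```text
t 10.775 pos [0.5073 0.321  0.2835] F [-0.5  0.5  0.3] grip 0.3 q [-0.73  0.82  0.15  1.75 -0.2   0.58 -2.06]
R cols [[-0.0, -0.04, -0.999], [-0.001, -0.999, 0.04], [-1.0, 0.001, 0.0]]
shift tool cm [-0.35 -0.02 -0.06] turn units [ 0.03  0.   -0.01]
shift along target axes cm [-0.35 -0.02 -0.06]
```

View pics/wrist7.png

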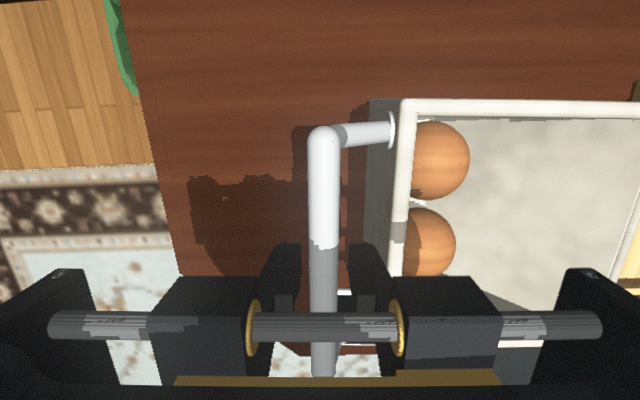

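Call:
drive_tool --rows '[[[-0.3, 0, 0], [0, 0, 0], -0.6], [[0, 0, 0], [0, 0, 0], -1], [[0, 0, 0], [0, 0, 0], -1], [[0, 0, 0], [0, 0, 0], -1], [[0, 0, 0], [0, 0, 0], -1]]' --force 25

```text
time_s: 11.45
tool_pos: [0.5076, 0.3215, 0.2879]
orientation: [0.708, -0.014, -0.706, -0.014]
ft_force: [0.6, 1.2, -1.0]
grip_width: 0.146
```

```bash
python3 - <<'E'
from h import *
s=arm.get_state();print(s['tool_pos'].round(4),s['ft_force'].round(2),s['grip_width'],s['joint_positions'].round(2))
b0=s['tool_pos'].copy()
prev=b0
u=np.array([.0349,.9994])
R=np.hypot(.188,.140);a0=np.arctan2(.140,.188)
for t in (5,10,15,20,25,30,35,40,45,50,55,60,65,68):
    a=a0+np.radians(t); h=R*np.cos(a)-.188; v=R*np.sin(a)-.140
    print(t,"y_back",round(h*100,2),"up",round(v*100,2), "tcp",(b0+np.r_[u*h,v]).round(4))
E
```

```text
[0.5076 0.3215 0.2879] [ 0.57  1.18 -0.96] 0.1456967639712545 [-0.73  0.82  0.15  1.75 -0.2   0.59 -2.07]
5 y_back -1.29 up 1.59 tcp [0.5072 0.3085 0.3038]
10 y_back -2.72 up 3.05 tcp [0.5067 0.2943 0.3185]
15 y_back -4.26 up 4.39 tcp [0.5061 0.2788 0.3318]
20 y_back -5.92 up 5.59 tcp [0.5056 0.2623 0.3438]
25 y_back -7.68 up 6.63 tcp [0.5049 0.2447 0.3543]
30 y_back -9.52 up 7.52 tcp [0.5043 0.2263 0.3632]
35 y_back -11.43 up 8.25 tcp [0.5036 0.2072 0.3704]
40 y_back -13.4 up 8.81 tcp [0.503  0.1876 0.376 ]
45 y_back -15.41 up 9.19 tcp [0.5023 0.1675 0.3799]
50 y_back -17.44 up 9.4 tcp [0.5015 0.1472 0.3819]
55 y_back -19.48 up 9.43 tcp [0.5008 0.1267 0.3822]
60 y_back -21.52 up 9.28 tcp [0.5001 0.1063 0.3807]
65 y_back -23.54 up 8.96 tcp [0.4994 0.0862 0.3775]
68 y_back -24.74 up 8.68 tcp [0.499  0.0742 0.3747]
```

```bash
cat > arc.py <<'E'
from h import *
import sys
b0=np.array([.5076,.3215,.2879]);u=np.array([.0349,.9994]);n=np.array([-.9994,.0349])
Rr=np.hypot(.188,.140);a0=np.arctan2(.140,.188)
def st(targets=()):
    s=arm.get_state();d=s['tool_pos']-b0
    h=d[:2]@u+.188;v=d[2]+.140
    a=np.degrees(np.arctan2(v,h)-a0)
    R=Ro.from_quat(s['orientation'])
    print("t",round(s['time_s'],2),"ang",a.round(2),"rad err mm",round((np.hypot(h,v)-Rr)*1000,2),"lat mm",round(float(d[:2]@n)*1000,2),"F",s['ft_force'].round(1),"T",s['torque'].round(2),"grip",round(s['grip_width'],3),"q",s['joint_positions'].round(2))
    print("toolx",R.as_matrix()[:,0].round(3),"tooly",R.as_matrix()[:,1].round(3))
    p=s['tool_pos']
    x=np.array([0,0,-1.]);yaw=np.radians(-2.3);y=-np.array([-np.sin(yaw),np.cos(yaw),0])
    T=Ro.from_matrix(np.c_[x,y,np.cross(x,y)])
    print("turn to align",np.degrees((R.inv()*T).as_rotvec()/8).round(2))
    for t in targets:
        aa=a0+np.radians(t); q=b0+np.r_[u*(Rr*np.cos(aa)-.188),Rr*np.sin(aa)-.140]
        print(t,"row cm",(R.inv().apply(q-p)*100).round(2)); p=q
st([float(x) for x in sys.argv[1:]])
E
python3 arc.py 2.5 5 7.5 10
```

```text
t 11.45 ang 0.01 rad err mm -0.01 lat mm -0.03 F [ 0.6  1.2 -1. ] T [ 0.04 -0.03  0.04] grip 0.146 q [-0.73  0.82  0.15  1.75 -0.2   0.59 -2.07]
toolx [ 0.002  0.001 -1.   ] tooly [-0.039 -0.999 -0.001]
turn to align [ 0.01 -0.01  0.  ]
2.5 row cm [-0.8   0.62 -0.  ]
5.0 row cm [-0.78  0.66 -0.  ]
7.5 row cm [-0.75  0.7  -0.  ]
10.0 row cm [-0.72  0.73 -0.  ]
```

Call:
drive_tool --rows '[[[-0.8, 0.62, 0], [0, 0, 0], -1], [[-0.78, 0.66, 0], [0, 0, 0], -1], [[-0.75, 0.7, 0], [0, 0, 0], -1], [[-0.7, 0.7, 0], [0, 0, 0], -1]]'

```text
time_s: 11.95
tool_pos: [0.5058, 0.2929, 0.319]
orientation: [-0.707, 0.014, 0.707, 0.014]
ft_force: [0.5, 0.0, -7.4]
grip_width: 0.142
```

```bash
python3 arc.py 12.5 15 17.5 20 22.5 25; python3 - <<'E'
from h import *
p,d=eyes.camera("scene");a=p[:,:,::-1];cv2.imwrite("pics/scene4z.png",cv2.resize(a[130:310,200:400],None,fx=3,fy=3,interpolation=2))
E
python3 arc.py
```

```text
t 11.95 ang 10.35 rad err mm -0.56 lat mm 0.77 F [ 0.5  0.  -7.4] T [ 0.23 -0.11  0.  ] grip 0.142 q [-0.69  0.76  0.16  1.78 -0.19  0.62 -2.04]
toolx [-0. -0. -1.] tooly [-0.039 -0.999  0.   ]
turn to align [ 0.01  0.   -0.  ]
12.5 row cm [-0.63  0.62 -0.08]
15.0 row cm [-0.65  0.79 -0.  ]
17.5 row cm [-0.62  0.82 -0.  ]
20.0 row cm [-0.58  0.84 -0.  ]
22.5 row cm [-0.54  0.87 -0.  ]
25.0 row cm [-0.5   0.89 -0.  ]
t 12.0 ang 10.7 rad err mm -0.6 lat mm 0.39 F [-0.8 -1.2 -5.3] T [0.2  0.13 0.03] grip 0.14 q [-0.69  0.75  0.16  1.78 -0.19  0.62 -2.04]
toolx [ 0.    -0.001 -1.   ] tooly [-0.041 -0.999  0.001]
turn to align [-0. -0. -0.]
```

View pics/scene4z.png

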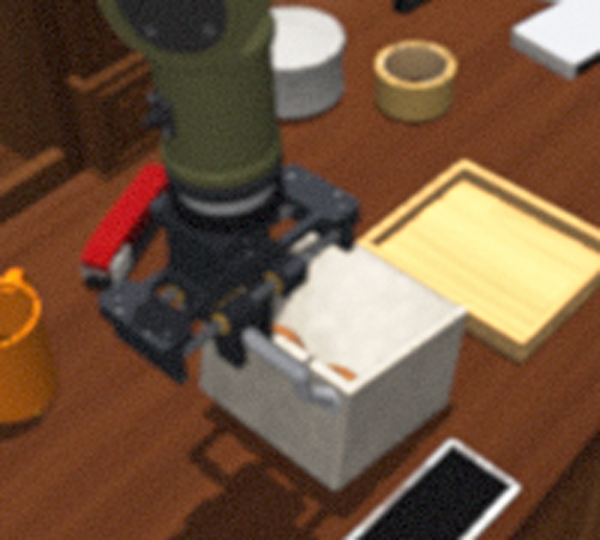

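Call:
drive_tool --rows '[[[-0.63, 0.55, 0], [0, 0, 0], -1], [[-0.65, 0.79, 0], [0, 0, 0], -1], [[-0.62, 0.82, 0], [0, 0, 0], -1], [[-0.58, 0.84, 0], [0, 0, 0], -1], [[-0.54, 0.87, 0], [0, 0, 0], -1], [[-0.5, 0.89, 0], [0, 0, 0], -1]]'

```text
time_s: 12.75
tool_pos: [0.5031, 0.2398, 0.3563]
orientation: [-0.706, 0.016, 0.708, 0.013]
ft_force: [-0.3, -0.9, -8.3]
grip_width: 0.141
```

```bash
python3 arc.py 27.5 30 32 34 36 38 40
```

```text
t 12.75 ang 26.31 rad err mm -0.53 lat mm 1.61 F [-0.3 -0.9 -8.3] T [ 0.22 -0.05 -0.01] grip 0.141 q [-0.63  0.67  0.16  1.83 -0.16  0.66 -1.98]
toolx [-0.004 -0.004 -1.   ] tooly [-0.041 -0.999  0.004]
turn to align [-0.01  0.02 -0.03]
27.5 row cm [-0.26  0.41 -0.16]
30.0 row cm [-0.42  0.93 -0.  ]
32.0 row cm [-0.31  0.76 -0.  ]
34.0 row cm [-0.28  0.77 -0.  ]
36.0 row cm [-0.25  0.78 -0.  ]
38.0 row cm [-0.23  0.79 -0.  ]
40.0 row cm [-0.2   0.79 -0.  ]
```

Call:
drive_tool --rows '[[[-0.28, 0.41, -0.05], [0, 0, -0.03], -1], [[-0.42, 0.93, -0.05], [0, 0, 0], -1], [[-0.31, 0.76, 0], [0, 0, 0], -1], [[-0.28, 0.77, 0], [0, 0, 0], -1], [[-0.25, 0.78, 0], [0, 0, 0], -1], [[-0.23, 0.79, 0], [0, 0, 0], -1]]'

```text
time_s: 13.5
tool_pos: [0.5018, 0.1927, 0.3748]
orientation: [-0.705, 0.014, 0.709, 0.015]
ft_force: [1.1, 0.1, -9.9]
grip_width: 0.138
```

```bash
python3 arc.py 40 41 42.5 44 45.5 47 48.5; python3 - <<'E'
from h import *
p,d=eyes.camera("scene");a=p[:,:,::-1];cv2.imwrite("pics/scene5z.png",cv2.resize(a[130:310,200:400],None,fx=3,fy=3,interpolation=2))
E
python3 arc.py
```

```text
t 13.5 ang 38.73 rad err mm 0.09 lat mm 1.35 F [ 1.1  0.1 -9.9] T [ 0.2  -0.01  0.  ] grip 0.138 q [-0.55  0.62  0.16  1.87 -0.15  0.66 -1.91]
toolx [-0.005  0.001 -1.   ] tooly [-0.041 -0.999 -0.001]
turn to align [-0.    0.04  0.  ]
40.0 row cm [-0.12  0.51 -0.14]
41.0 row cm [-0.09  0.4  -0.  ]
42.5 row cm [-0.12  0.6  -0.  ]
44.0 row cm [-0.11  0.6  -0.  ]
45.5 row cm [-0.09  0.61 -0.  ]
47.0 row cm [-0.08  0.61 -0.  ]
48.5 row cm [-0.06  0.61 -0.  ]
t 13.55 ang 39.09 rad err mm 0.01 lat mm 1.18 F [ 0.1 -1.6 -8.3] T [-0.02  0.04 -0.04] grip 0.134 q [-0.55  0.62  0.16  1.87 -0.15  0.66 -1.91]
toolx [-0.005 -0.    -1.   ] tooly [-0.042 -0.999  0.001]
turn to align [-0.02  0.03 -0.  ]
```

View pics/scene5z.png

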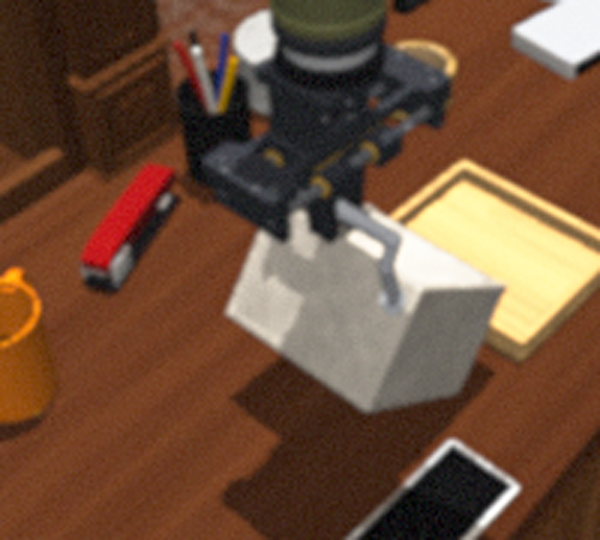

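Call:
drive_tool --rows '[[[-0.03, 0.4, -0.05], [0, 0.03, 0], -1], [[-0.05, 0.4, -0.05], [0, 0, 0], -1], [[-0.1, 0.6, 0], [0, 0, 0], -1], [[-0.08, 0.6, 0], [0, 0, 0], -1], [[-0.07, 0.6, 0], [0, 0, 0], -1], [[-0.05, 0.6, 0], [0, 0, 0], -1]]'

```text
time_s: 14.3
tool_pos: [0.5014, 0.1576, 0.379]
orientation: [-0.707, 0.015, 0.707, 0.015]
ft_force: [0.7, 0.8, -9.8]
grip_width: 0.133
```

```bash
python3 - <<'E'
from h import *
for n in("scene","side"):
    p,d=eyes.camera(n);a=p[:,:,::-1];x=220 if n=="scene" else 230;cv2.imwrite(f"pics/{n}6z.png",cv2.resize(a[120:300,x:x+200],None,fx=2,fy=2,interpolation=2))
cv2.imwrite("pics/c6.png",np.hstack([cv2.imread("pics/scene6z.png"),cv2.imread("pics/side6z.png")]))
E
python3 arc.py 48 49 50 51 52 53 54 55 56
```

```text
t 14.4 ang 47.57 rad err mm -2.1 lat mm 0.45 F [-0.  -0.9 -9.1] T [ 0.01  0.05 -0.01] grip 0.139 q [-0.49  0.6   0.15  1.9  -0.14  0.65 -1.86]
toolx [-0.001 -0.001 -1.   ] tooly [-0.043 -0.999  0.001]
turn to align [-0.02  0.01 -0.01]
48.0 row cm [-0.23  0.15 -0.05]
49.0 row cm [-0.03  0.41 -0.  ]
50.0 row cm [-0.03  0.41 -0.  ]
51.0 row cm [-0.02  0.41 -0.  ]
52.0 row cm [-0.01  0.41 -0.  ]
53.0 row cm [-0.01  0.41 -0.  ]
54.0 row cm [ 0.    0.41 -0.  ]
55.0 row cm [ 0.01  0.41 -0.  ]
56.0 row cm [ 0.02  0.41 -0.  ]
```

View pics/c6.png

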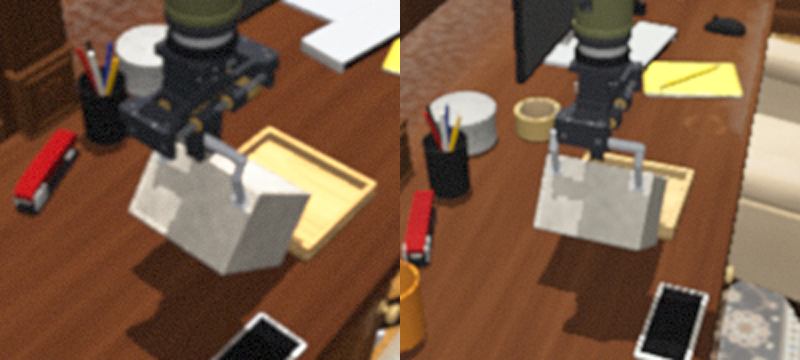

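```bash
cat > tubfit.py <<'E'
from h import *
def fit(show=True):
    p,d,w=cloud("scene");hsv=cv2.cvtColor(p,cv2.COLOR_RGB2HSV).astype(int)
    x,y,z=w[...,0],w[...,1],w[...,2]
    m=(x>.42)&(x<.58)&(y>-.05)&(y<.35)&(z>.01)&(z<.24)&(hsv[...,1]<60)&(hsv[...,2]>70)
    P=w[m]; rng=np.random.default_rng(0); best=(0,)
    for _ in range(1500):
        a=P[rng.choice(len(P),3,False)];nn=np.cross(a[1]-a[0],a[2]-a[0]);l=np.linalg.norm(nn)
        if l<1e-6: continue
        nn/=l
        if abs(nn[0])>.3: continue
        k=np.abs((P-a[0])@nn)<.002
        if k.sum()>best[0]: best=(k.sum(),k)
    Q=P[best[1]];c=Q.mean(0);nn=np.linalg.svd(Q-c)[2][2];nn*=np.sign(nn[1]+nn[2])
    t=np.degrees(np.arctan2(nn[2],nn[1]))
    # front-bottom edge: rear face at distance .150 from edge plane; bottom-rear corner = lowest along face
    print("n",best[0],"normal",nn.round(3),"tilt of face",t.round(1),"centroid",c.round(4))
    cv2.imwrite("pics/mask.png",(m*255).astype(np.uint8))
    return nn,c,Q
if __name__=="__main__":
    nn,c,Q=fit()
    # face-down direction in plane
    dn=np.array([0,0,-1.]);dn-=dn@nn*nn;dn/=np.linalg.norm(dn)
    s=(Q-c)@dn; k=np.percentile(s,[0.5,1,99,99.5]);print("extents along face",k.round(4),"bottom rear edge pt",(c+dn*k[2]).round(4),"=> front edge",(c+dn*k[2]-nn*.150).round(4))
E
python3 tubfit.py
```

```text
n 1861 normal [0.042 0.808 0.588] tilt of face 36.1 centroid [0.497  0.1769 0.1414]
extents along face [-0.0566 -0.0559  0.0503  0.0507] bottom rear edge pt [0.4985 0.2065 0.1008] => front edge [0.4922 0.0853 0.0126]
```

Call:
drive_tool --rows '[[[0.01, 0.6, 0], [0, 0, -0.29], -1], [[0.01, 0.6, 0], [0, 0, -0.29], -1], [[0.01, 0.6, 0], [0, 0, -0.29], -1], [[0.01, 0.6, 0], [0, 0, -0.29], -1]]'

```text
time_s: 14.95
tool_pos: [0.5003, 0.1348, 0.3768]
orientation: [0.705, 0.045, -0.704, -0.072]
ft_force: [-0.0, -1.0, -8.5]
grip_width: 0.135
```

```bash
python3 tubfit.py; python3 - <<'E'
from h import *
s=arm.get_state();R=Ro.from_quat(s['orientation']);g=s['tool_pos']+R.apply([.147,0,0])
print(s['time_s'],"tcp",s['tool_pos'],"grasp",g.round(4),"toolx",R.apply([1,0,0]).round(3),s['ft_force'].round(1),s['torque'].round(2),s['joint_positions'].round(2))
E
```

```text
n 2063 normal [0.037 0.706 0.707] tilt of face 45.0 centroid [0.4995 0.1919 0.1462]
extents along face [-0.0555 -0.0547  0.0518  0.0526] bottom rear edge pt [0.5014 0.2285 0.1096] => front edge [0.4958 0.1225 0.0035]
15.0 tcp [0.50030004 0.13326043 0.37669236] grasp [0.5011 0.1575 0.2317] toolx [ 0.006  0.165 -0.986] [-0.4  0.1 -9.2] [-0.14  0.09 -0.04] [-0.29  0.58 -0.02  1.95 -0.27  0.57 -1.69]
```

```bash
cat > rig.py <<'E'
from h import *
import sys
u=np.array([.0349,.9994]);E=np.array([.502,.1335]);Rr=np.hypot(.188,.140);a0=np.arctan2(.140,.188)
def pose(t,lean,dz,E=E):
    a=a0+np.radians(t);g=np.r_[E+u*Rr*np.cos(a),Rr*np.sin(a)+dz]
    l=np.radians(lean);u3=np.r_[u,0]
    x=np.sin(l)*u3-np.cos(l)*np.array([0,0,1.]);
    z=np.array([-u[1],u[0],0]);y=np.cross(z,x)
    return g-.147*x,Ro.from_matrix(np.c_[x,y,z])
def now(): 
    s=arm.get_state();R=Ro.from_quat(s['orientation']);g=s['tool_pos']+R.apply([.147,0,0])
    h=(g[:2]-E)@u
    print("t",round(s['time_s'],2),"grasp",g.round(4),"lean",np.degrees(np.arcsin(R.apply([1,0,0])[1])).round(1),"arc ang",np.degrees(np.arctan2(g[2],h)-a0).round(1),"rad err mm",((np.hypot(h,g[2])-Rr)*1e3).round(1),"F",s['ft_force'].round(1),"T",s['torque'].round(2),"grip",round(s['grip_width'],3),"q",s['joint_positions'].round(2))
    return s
def rows(off,dz,ts):
    s=now();p=s['tool_pos'];R=Ro.from_quat(s['orientation'])
    for t in ts:
        q,Q=pose(t,t+off,dz)
        print(t,(R.inv().apply(q-p)*100).round(2),np.degrees((R.inv()*Q).as_rotvec()/8).round(2));p,R=q,Q
if __name__=="__main__":
    a=[float(v) for v in sys.argv[1:]]
    rows(a[0],a[1]/1000,a[2:]) if len(a)>1 else now()
E
python3 rig.py -35.5 -1 46.5 48 49.5 51
```

```text
t 15.0 grasp [0.5011 0.1575 0.2317] lean 9.5 arc ang 47.4 rad err mm -1.5 F [-0.4  0.1 -9.2] T [-0.14  0.09 -0.04] grip 0.135 q [-0.29  0.58 -0.02  1.95 -0.27  0.57 -1.69]
46.5 [ 0.07 -0.   -0.17] [-0.04 -0.   -0.19]
48.0 [-0.18  0.97 -0.  ] [ 0.    0.   -0.19]
49.5 [-0.18  0.97 -0.  ] [-0.    0.   -0.19]
51.0 [-0.18  0.97  0.  ] [ 0.    0.   -0.19]
```

Call:
drive_tool --rows '[[[0.1, 0.2, -0.1], [0, 0, -0.25], -1], [[0.05, 0.85, 0], [0, 0, -0.25], -1]]'

```text
time_s: 15.25
tool_pos: [0.5009, 0.1236, 0.3733]
orientation: [0.703, 0.07, -0.701, -0.097]
ft_force: [-2.5, 1.3, -2.1]
grip_width: 0.134
```

```bash
python3 tubfit.py;python3 rig.py -35.5 -1 51 52.5
```

```text
n 2086 normal [0.036 0.671 0.74 ] tilt of face 47.8 centroid [0.4998 0.1958 0.1469]
extents along face [-0.0553 -0.0546  0.0522  0.0526] bottom rear edge pt [0.5019 0.2344 0.1118] => front edge [0.4964 0.1337 0.0008]
t 15.3 grasp [0.502  0.1564 0.2305] lean 13.5 arc ang 47.7 rad err mm -2.8 F [-3.3 -0.8 -1.2] T [-0.08  0.4   0.06] grip 0.135 q [-0.2   0.59 -0.1   1.96 -0.33  0.55 -1.61]
51.0 [-0.57  1.74 -0.09] [-0.04 -0.   -0.25]
52.5 [-0.18  0.97  0.  ] [ 0.   -0.   -0.19]
```

```bash
python3 rig.py -34.3 -2.4 49 50.5 52 53.5 55 56.5
```

```text
t 15.3 grasp [0.502  0.1564 0.2305] lean 13.5 arc ang 47.7 rad err mm -2.8 F [-3.3 -0.8 -1.2] T [-0.08  0.4   0.06] grip 0.135 q [-0.2   0.59 -0.1   1.96 -0.33  0.55 -1.61]
49.0 [-0.2   0.78 -0.08] [-0.04  0.   -0.15]
50.5 [-0.19  0.97  0.  ] [ 0.    0.   -0.19]
52.0 [-0.19  0.97 -0.  ] [-0.    0.   -0.19]
53.5 [-0.19  0.97  0.  ] [-0.   -0.   -0.19]
55.0 [-0.19  0.97 -0.  ] [ 0.    0.   -0.19]
56.5 [-0.19  0.97 -0.  ] [ 0.    0.   -0.19]
```

Call:
drive_tool --rows '[[[-0.2, 0.78, -0.05], [-0.03, 0, -0.15], -1], [[-0.19, 0.97, 0], [0, 0, -0.19], -1], [[-0.19, 0.97, 0], [0, 0, -0.19], -1]]'

```text
time_s: 15.68
tool_pos: [0.5007, 0.0944, 0.3721]
orientation: [0.701, 0.097, -0.696, -0.12]
ft_force: [0.3, 0.7, -8.9]
grip_width: 0.134
```

```bash
python3 tubfit.py;python3 rig.py -34.3 -2.4 53 54 55 56 57 58
```

```text
n 1952 normal [0.03  0.616 0.787] tilt of face 52.0 centroid [0.4995 0.1832 0.15  ]
extents along face [-0.0554 -0.0548  0.0504  0.0511] bottom rear edge pt [0.5014 0.2228 0.119 ] => front edge [0.497  0.1304 0.0009]
t 15.72 grasp [0.5023 0.1371 0.2318] lean 17.6 arc ang 52.4 rad err mm -2.6 F [-0.9 -2.  -6.1] T [-0.59  0.28  0.05] grip 0.131 q [-0.06  0.59 -0.19  1.98 -0.38  0.53 -1.49]
53.0 [-0.08  0.48  0.01] [-0.01 -0.01 -0.13]
54.0 [-0.13  0.64 -0.  ] [-0.   -0.   -0.13]
55.0 [-0.13  0.64  0.  ] [-0.    0.   -0.13]
56.0 [-0.13  0.64  0.  ] [ 0.   -0.   -0.13]
57.0 [-0.13  0.64 -0.  ] [ 0.    0.   -0.13]
58.0 [-0.13  0.64 -0.  ] [-0.   -0.   -0.13]
```

Call:
drive_tool --rows '[[[-0.02, 0.45, 0], [0, 0, -0.14], -1], [[-0.1, 0.64, 0], [0, 0, -0.13], -1], [[-0.1, 0.64, 0], [0, 0, -0.13], -1], [[-0.11, 0.64, 0], [0, 0, -0.13], -1]]'

```text
time_s: 16.23
tool_pos: [0.4999, 0.0691, 0.3681]
orientation: [0.697, 0.123, -0.691, -0.147]
ft_force: [-1.4, -0.4, -3.1]
grip_width: 0.136
```

```bash
python3 tubfit.py;python3 rig.py -34.3 -3 57 58 59 60 61 62; python3 - <<'E'
from h import *
for n in("scene","side"):
    p,d=eyes.camera(n);a=p[:,:,::-1];x=220 if n=="scene" else 230;cv2.imwrite(f"pics/{n}6z.png",cv2.resize(a[120:300,x:x+200],None,fx=2,fy=2,interpolation=2))
cv2.imwrite("pics/c7.png",np.hstack([cv2.imread("pics/scene6z.png"),cv2.imread("pics/side6z.png")]))
E
```

```text
n 2023 normal [0.03  0.572 0.82 ] tilt of face 55.1 centroid [0.4992 0.1733 0.1531]
extents along face [-0.0551 -0.0542  0.0512  0.0522] bottom rear edge pt [0.5014 0.2152 0.1238] => front edge [0.4969 0.1294 0.0009]
t 16.27 grasp [0.5021 0.123  0.2316] lean 22.0 arc ang 55.9 rad err mm -2.6 F [-2.6 -0.8  0.5] T [-0.45  0.55  0.27] grip 0.132 q [ 0.07  0.61 -0.28  1.99 -0.44  0.53 -1.39]
57.0 [-0.1   0.61  0.02] [-0.   -0.01 -0.08]
58.0 [-0.13  0.64 -0.  ] [-0.   -0.   -0.13]
59.0 [-0.13  0.64  0.  ] [-0.   -0.   -0.13]
60.0 [-0.13  0.64 -0.  ] [ 0.    0.   -0.13]
61.0 [-0.13  0.64  0.  ] [-0.   -0.   -0.13]
62.0 [-0.13  0.64  0.  ] [ 0.    0.   -0.13]
```

View pics/c7.png

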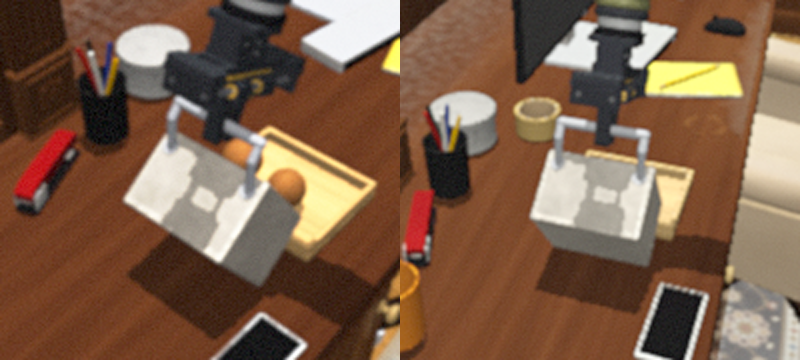

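Call:
drive_tool --rows '[[[-0.03, 0.2, 0], [0, 0, -0.1], -1], [[0, 0, 0], [0, 0, 0], -1], [[0, 0, 0], [0, 0, 0], -1], [[0, 0, 0], [0, 0, 0], -1]]'

```text
time_s: 16.88
tool_pos: [0.5002, 0.0673, 0.3674]
orientation: [0.696, 0.128, -0.69, -0.152]
ft_force: [-1.2, -0.5, -3.7]
grip_width: 0.133
```

```bash
python3 tubfit.py;python3 rig.py -34.3 -3 58 59 60 61 62; python3 - <<'E'
from h import *
for n in("scene","side"):
    p,d=eyes.camera(n);a=p[:,:,::-1];x=220 if n=="scene" else 230;cv2.imwrite(f"pics/{n}6z.png",cv2.resize(a[120:300,x:x+200],None,fx=2,fy=2,interpolation=2))
cv2.imwrite("pics/c8.png",np.hstack([cv2.imread("pics/scene6z.png"),cv2.imread("pics/side6z.png")]))
E
```

```text
n 1997 normal [0.028 0.574 0.819] tilt of face 55.0 centroid [0.5002 0.1728 0.1535]
extents along face [-0.0543 -0.0536  0.0518  0.0524] bottom rear edge pt [0.5023 0.2151 0.1238] => front edge [0.4981 0.1291 0.0009]
t 16.93 grasp [0.5024 0.1243 0.2319] lean 22.8 arc ang 55.6 rad err mm -2.3 F [-1.6  0.1 -2.7] T [-0.83  0.35  0.09] grip 0.136 q [ 0.09  0.61 -0.3   1.99 -0.45  0.52 -1.37]
58.0 [-0.26  1.19  0.05] [ 0.01 -0.01 -0.11]
59.0 [-0.13  0.64  0.  ] [-0.   -0.   -0.13]
60.0 [-0.13  0.64 -0.  ] [ 0.    0.   -0.13]
61.0 [-0.13  0.64  0.  ] [-0.   -0.   -0.13]
62.0 [-0.13  0.64  0.  ] [ 0.    0.   -0.13]
```

View pics/c8.png

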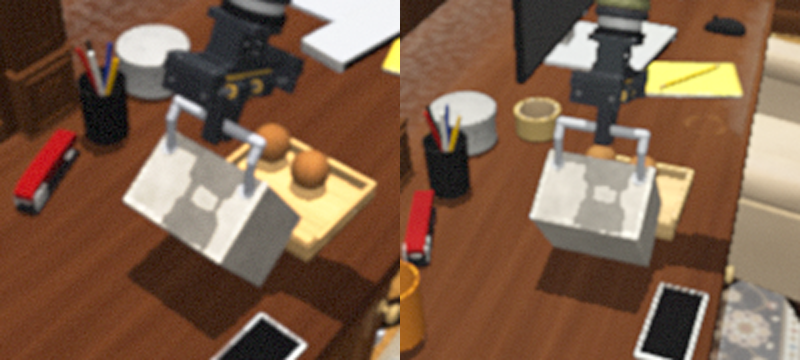

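```bash
python3 rig.py -32.7 -2.2 53.5 51 48.5 46 43.5 41 38.5 36
```

```text
t 17.02 grasp [0.5024 0.1242 0.2319] lean 22.8 arc ang 55.6 rad err mm -2.3 F [-1.  -1.1 -4.1] T [-0.8   0.37  0.09] grip 0.136 q [ 0.09  0.61 -0.3   1.99 -0.45  0.52 -1.37]
53.5 [ 0.31 -1.32  0.05] [ 0.01 -0.01  0.25]
51.0 [ 0.4  -1.59 -0.  ] [0.   0.   0.31]
48.5 [ 0.4  -1.59 -0.  ] [ 0.   -0.    0.31]
46.0 [ 0.4  -1.59  0.  ] [0.   0.   0.31]
43.5 [ 0.4  -1.59  0.  ] [ 0.   -0.    0.31]
41.0 [ 0.4  -1.59 -0.  ] [0.   0.   0.31]
38.5 [ 0.4  -1.59  0.  ] [-0.    0.    0.31]
36.0 [ 0.4  -1.59  0.  ] [0.   0.   0.31]
```

Call:
drive_tool --rows '[[[0.31, -1.32, 0.05], [0, 0, 0.25], -1], [[0.4, -1.59, 0], [0, 0, 0.31], -1], [[0.4, -1.59, 0], [0, 0, 0.31], -1], [[0.4, -1.59, 0], [0, 0, 0.31], -1]]'

```text
time_s: 17.52
tool_pos: [0.5021, 0.1298, 0.373]
orientation: [0.704, 0.067, -0.7, -0.094]
ft_force: [-0.5, -0.5, -7.1]
grip_width: 0.132
```

```bash
python3 tubfit.py;python3 rig.py -32.7 -2.2 43.5 41 38.5 36 33.5
```

```text
n 2026 normal [0.039 0.695 0.718] tilt of face 45.9 centroid [0.5013 0.1977 0.1451]
extents along face [-0.0553 -0.0543  0.0515  0.0521] bottom rear edge pt [0.5034 0.2346 0.1093] => front edge [0.4976 0.1303 0.0016]
t 17.57 grasp [0.5034 0.1666 0.23  ] lean 13.2 arc ang 45.1 rad err mm -2.0 F [ 0.2  1.1 -7.6] T [-0.59  0.06  0.03] grip 0.133 q [-0.23  0.59 -0.09  1.95 -0.33  0.55 -1.63]
43.5 [ 0.29 -1.25 -0.01] [ 0.01 -0.01  0.3 ]
41.0 [ 0.4  -1.59 -0.  ] [0.   0.   0.31]
38.5 [ 0.4  -1.59  0.  ] [-0.    0.    0.31]
36.0 [ 0.4  -1.59  0.  ] [0.   0.   0.31]
33.5 [ 0.4  -1.59 -0.  ] [-0.   -0.    0.31]
```

Call:
drive_tool --rows '[[[0.4, -1.25, 0], [0, 0, 0.28], -1], [[0.43, -1.59, 0], [0, 0, 0.31], -1], [[0.4, -1.59, 0], [0, 0, 0.31], -1], [[0.4, -1.59, 0], [0, 0, 0.31], -1]]'

```text
time_s: 18.08
tool_pos: [0.5039, 0.1973, 0.368]
orientation: [0.708, 0.01, -0.706, -0.034]
ft_force: [-0.7, -0.3, -6.6]
grip_width: 0.136
```

```bash
python3 tubfit.py;python3 rig.py -32.7 -2.5 33.5 31 28.5 26 23.5 21
```

```text
n 1930 normal [0.038 0.803 0.595] tilt of face 36.5 centroid [0.4993 0.2279 0.1308]
extents along face [-0.0567 -0.0558  0.0503  0.0508] bottom rear edge pt [0.5007 0.2577 0.0904] => front edge [0.495  0.1373 0.0012]
t 18.12 grasp [0.5039 0.2098 0.2208] lean 3.6 arc ang 34.2 rad err mm -0.7 F [ 0.5  1.9 -4.7] T [-0.03  0.04 -0.08] grip 0.133 q [-0.51  0.63  0.11  1.88 -0.2   0.62 -1.86]
33.5 [ 0.32 -1.01 -0.09] [ 0.04 -0.01  0.35]
31.0 [ 0.4  -1.59  0.  ] [-0.    0.    0.31]
28.5 [ 0.4  -1.59 -0.  ] [-0.   -0.    0.31]
26.0 [ 0.4  -1.59  0.  ] [-0.    0.    0.31]
23.5 [ 0.4  -1.59 -0.  ] [0.   0.   0.31]
21.0 [ 0.4  -1.59  0.  ] [ 0.   -0.    0.31]
```

Call:
drive_tool --rows '[[[0.32, -1.0, -0.05], [0.04, 0, 0.37], -1], [[0.4, -1.55, 0], [0, 0, 0.32], -1], [[0.4, -1.55, 0], [0, 0, 0.32], -1], [[0.4, -1.55, 0], [0, 0, 0.32], -1]]'

```text
time_s: 18.62
tool_pos: [0.5064, 0.2602, 0.3536]
orientation: [-0.706, 0.053, 0.706, -0.028]
ft_force: [-0.5, 0.1, -4.1]
grip_width: 0.135
```

```bash
python3 tubfit.py;python3 rig.py -33 -2.3 23.5 21 18.5 16 13.5 11
```

```text
n 1720 normal [0.04  0.887 0.459] tilt of face 27.4 centroid [0.498  0.251  0.1141]
extents along face [-0.0578 -0.0572  0.0488  0.0496] bottom rear edge pt [0.499  0.2734 0.0708] => front edge [0.493  0.1403 0.0019]
t 18.68 grasp [0.5055 0.2466 0.2065] lean -6.5 arc ang 24.6 rad err mm 1.0 F [ 0.1  2.  -5.6] T [ 0.22 -0.04 -0.08] grip 0.136 q [-0.74  0.71  0.26  1.78 -0.1   0.73 -2.06]
23.5 [ 0.52 -1.17 -0.07] [ 0.03 -0.01  0.37]
21.0 [ 0.39 -1.59  0.  ] [-0.   -0.    0.31]
18.5 [ 0.39 -1.59 -0.  ] [-0.    0.    0.31]
16.0 [ 0.39 -1.59  0.  ] [-0.    0.    0.31]
13.5 [ 0.39 -1.59 -0.  ] [0.   0.   0.31]
11.0 [ 0.39 -1.59  0.  ] [0.   0.   0.31]
```

```bash
python3 rig.py -34 -2.3 24 21.5 19 16.5 14
```

```text
t 18.68 grasp [0.5055 0.2466 0.2065] lean -6.5 arc ang 24.6 rad err mm 1.0 F [ 0.1  2.  -5.6] T [ 0.22 -0.04 -0.08] grip 0.136 q [-0.74  0.71  0.26  1.78 -0.1   0.73 -2.06]
24.0 [ 0.45 -1.11 -0.07] [ 0.03 -0.01  0.44]
21.5 [ 0.37 -1.6   0.  ] [-0.    0.    0.31]
19.0 [ 0.37 -1.6  -0.  ] [-0.    0.    0.31]
16.5 [ 0.37 -1.6  -0.  ] [-0.   -0.    0.31]
14.0 [ 0.37 -1.6   0.  ] [ 0.   -0.    0.31]
```

Call:
drive_tool --rows '[[[0.45, -1.0, -0.05], [0.03, 0, 0.48], -1], [[0.37, -1.5, 0], [0, 0, 0.33], -1], [[0.37, -1.5, 0], [0, 0, 0.33], -1]]'

```text
time_s: 19.05
tool_pos: [0.5084, 0.3054, 0.3366]
orientation: [-0.701, 0.103, 0.701, -0.079]
ft_force: [0.3, 0.7, -2.7]
grip_width: 0.131
```

```bash
python3 tubfit.py;python3 rig.py -34 -2.3 16.5 14 11.5 9 7
```

```text
n 1476 normal [0.041 0.935 0.352] tilt of face 20.6 centroid [0.4968 0.266  0.0984]
extents along face [-0.0595 -0.0588  0.0462  0.048 ] bottom rear edge pt [0.4975 0.2822 0.0552] => front edge [0.4913 0.142  0.0023]
t 19.1 grasp [0.5069 0.2706 0.1929] lean -14.8 arc ang 17.9 rad err mm 2.3 F [ 0.3  2.3 -3.3] T [ 0.8  -0.03  0.02] grip 0.132 q [-0.86  0.8   0.34  1.68 -0.04  0.85 -2.17]
16.5 [ 0.67 -1.2  -0.05] [ 0.03 -0.03  0.33]
14.0 [ 0.37 -1.6   0.  ] [ 0.   -0.    0.31]
11.5 [ 0.37 -1.6  -0.  ] [-0.   -0.    0.31]
9.0 [ 0.37 -1.6   0.  ] [-0.   -0.    0.31]
7.0 [ 0.29 -1.28 -0.  ] [ 0.   -0.    0.25]
```

Call:
drive_tool --rows '[[[0.7, -0.9, -0.05], [0.03, 0, 0.28], -1], [[0.45, -1.4, 0], [0, 0, 0.31], -1], [[0.4, -1.5, 0], [0, 0, 0.31], -1]]'

```text
time_s: 19.48
tool_pos: [0.5101, 0.3467, 0.3126]
orientation: [0.696, -0.141, -0.694, 0.119]
ft_force: [-0.7, -0.1, -2.4]
grip_width: 0.133
```

```bash
python3 tubfit.py;python3 rig.py -34 -2.3 10 8 6 4 2 0
```

```text
n 1244 normal [0.033 0.563 0.826] tilt of face 55.7 centroid [0.5134 0.1617 0.0813]
extents along face [-0.0461 -0.0451  0.0523  0.0588] bottom rear edge pt [0.5159 0.2048 0.0519] => front edge [ 0.511   0.1204 -0.0721]
t 19.52 grasp [0.5088 0.2959 0.1736] lean -21.2 arc ang 10.2 rad err mm 3.5 F [-0.   3.9 -2.8] T [ 0.91 -0.13 -0.  ] grip 0.131 q [-0.94  0.89  0.39  1.58 -0.01  0.94 -2.25]
10.0 [ 0.59 -0.75 -0.02] [ 0.03 -0.07  0.35]
8.0 [ 0.29 -1.28  0.  ] [-0.   -0.    0.25]
6.0 [ 0.29 -1.28 -0.  ] [-0.   -0.    0.25]
4.0 [ 0.29 -1.28  0.  ] [0.   0.   0.25]
2.0 [ 0.29 -1.28 -0.  ] [-0.   -0.    0.25]
0.0 [ 0.29 -1.28 -0.  ] [ 0.   -0.    0.25]
```

Call:
drive_tool --rows '[[[0.6, -0.6, 0], [0.03, -0.05, 0.3], -1], [[0.4, -1.1, 0], [0, 0, 0.25], -1], [[0.35, -1.1, 0], [0, 0, 0.25], -1]]'

```text
time_s: 19.9
tool_pos: [0.5124, 0.3735, 0.29]
orientation: [0.688, -0.176, -0.687, 0.153]
ft_force: [-1.2, 3.9, 1.0]
grip_width: 0.135
```

```bash
python3 rig.py -34 -2.3 4 2 0; python3 - <<'E'
from h import *
for n in("scene","side"):
    p,d=eyes.camera(n);a=p[:,:,::-1];x=220 if n=="scene" else 230;cv2.imwrite(f"pics/{n}6z.png",cv2.resize(a[120:300,x:x+200],None,fx=2,fy=2,interpolation=2))
cv2.imwrite("pics/c9.png",np.hstack([cv2.imread("pics/scene6z.png"),cv2.imread("pics/side6z.png")]))
E
```

```text
t 19.9 grasp [0.5115 0.307  0.159 ] lean -26.9 arc ang 5.8 rad err mm 1.0 F [-1.2  3.9  1. ] T [ 1.21  0.34 -0.26] grip 0.135 q [-0.99  0.96  0.42  1.5   0.01  1.03 -2.3 ]
4.0 [ 0.59 -1.54  0.21] [-0.01 -0.07  0.39]
2.0 [ 0.29 -1.28 -0.  ] [-0.   -0.    0.25]
0.0 [ 0.29 -1.28 -0.  ] [ 0.   -0.    0.25]
```

View pics/c9.png

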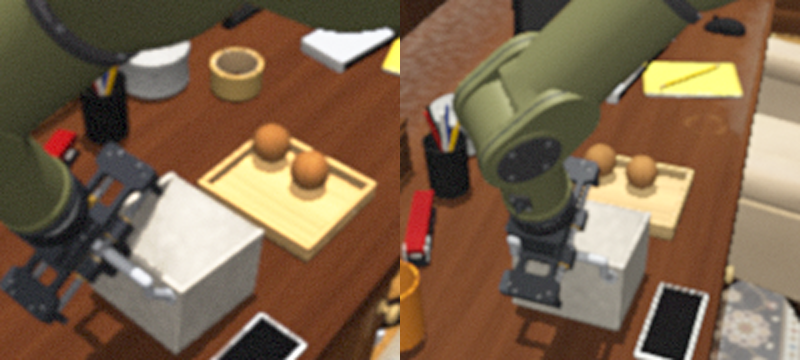

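Call:
drive_tool --rows '[[[0.55, -1.3, 0.1], [0, -0.04, 0.35], -1], [[0.32, -1.2, 0.05], [0, 0, 0.25], -1], [[0.3, -1.0, 0], [0, 0, 0.2], -1]]'

```text
time_s: 20.38
tool_pos: [0.5138, 0.4009, 0.263]
orientation: [-0.677, 0.213, 0.678, -0.189]
ft_force: [-1.3, 6.5, 0.4]
grip_width: 0.13
```

```bash
python3 rig.py -34 -2.3 0
```

```text
t 20.38 grasp [0.5122 0.3207 0.1398] lean -33.0 arc ang 0.0 rad err mm -0.6 F [-1.3  6.5  0.4] T [ 1.27  0.16 -0.22] grip 0.13 q [-1.03  1.05  0.45  1.41  0.03  1.13 -2.34]
0.0 [ 0.15 -0.4   0.25] [-0.02 -0.06  0.12]
```

```bash
python3 - <<'E'
from h import *
p,d,w=cloud("scene");hsv=cv2.cvtColor(p,cv2.COLOR_RGB2HSV).astype(int)
a=p[:,:,::-1];cv2.imwrite("pics/scene10.png",cv2.resize(a[160:320,220:400],None,fx=4,fy=4,interpolation=2))
E
```

```text
(no output)
```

View pics/scene10.png

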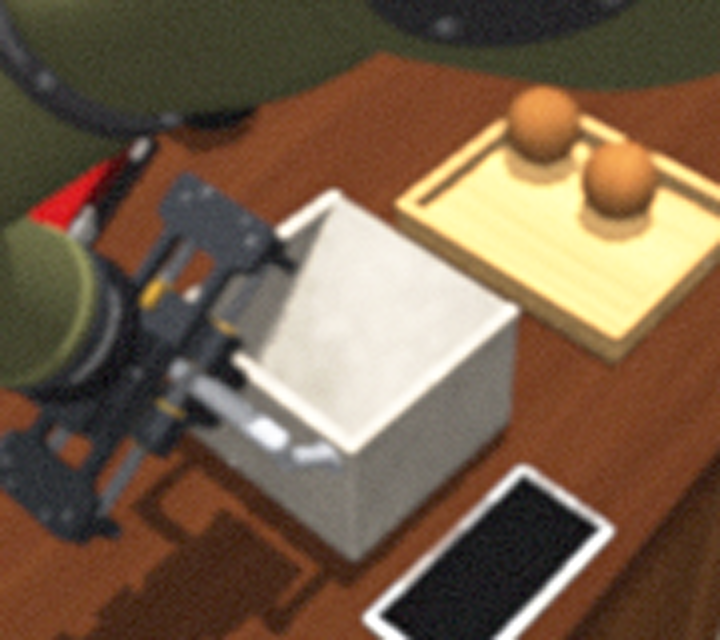

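```bash
python3 - <<'E'
from h import *
S=lambda l:[(a/4+220-.4,b/4+160-.4) for a,b in l]
print(cast("scene",S([(335,190),(519,311),(353,452)]),.11).round(4))
print(cast("scene",S([(358,562)]),0).round(4))
p,d,w=cloud("scene")
for q in S([(335,190),(430,252),(514,312),(440,378),(353,448),(300,403)]):
    u,v=int(round(q[0])),int(round(q[1])); print(w[v,u].round(3))
E
```

```text
[[0.5834 0.1331 0.11  ]
 [0.4251 0.1435 0.11  ]
 [0.4346 0.2876 0.11  ]]
[[0.4345 0.2879 0.    ]]
[ 0.666  0.047 -0.001]
[ 0.565  0.054 -0.001]
[0.427 0.146 0.109]
[0.431 0.212 0.107]
[0.436 0.286 0.109]
[0.481 0.279 0.109]
```

Call:
drive_tool --rows '[[[0, 0, 0], [0, 0, 0], -0.6], [[0, 0, 0], [0, 0, 0], -0.5], [[0, 0, 0], [0, 0, 0], -0.5], [[0, 0, 0], [0, 0, 0], -0.5]]'

```text
time_s: 20.98
tool_pos: [0.5146, 0.3985, 0.2617]
orientation: [-0.676, 0.215, 0.678, -0.191]
ft_force: [-0.8, 2.3, -0.5]
grip_width: 0.254
```

```bash
python3 rig.py 0
```

```text
t 20.98 grasp [0.5127 0.3177 0.1389] lean -33.4 arc ang 0.3 rad err mm -3.5 F [-0.8  2.3 -0.5] T [ 0.98  0.14 -0.19] grip 0.254 q [-1.03  1.06  0.45  1.41  0.03  1.13 -2.34]
```

Call:
drive_tool --rows '[[[-0.4, -0.15, 0], [0, 0, 0], -0.45], [[-0.5, 0, 0], [0, 0, 0], -0.45], [[0, 0, 0], [0, 0, 0], -0.45]]'

```text
time_s: 21.35
tool_pos: [0.5153, 0.4042, 0.2696]
orientation: [-0.676, 0.216, 0.678, -0.191]
ft_force: [1.1, 0.8, -0.1]
grip_width: 0.278
```

```bash
python3 rig.py 0; python3 - <<'E'
from h import *
p,d=eyes.camera("wrist");cv2.imwrite("pics/wrist8.png",p[:,:,::-1])
E
```

```text
t 21.35 grasp [0.5135 0.3231 0.1469] lean -33.5 arc ang 1.1 rad err mm 5.7 F [ 1.1  0.8 -0.1] T [0.58 0.05 0.02] grip 0.278 q [-1.03  1.05  0.45  1.39  0.03  1.16 -2.34]
```

View pics/wrist8.png

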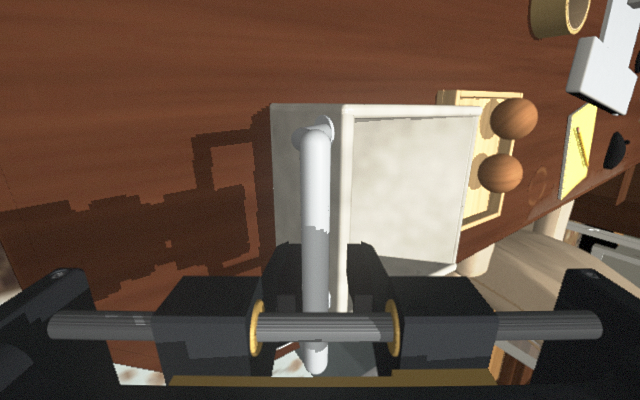

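Call:
drive_tool --rows '[[[-0.3, -0.25, 0], [0, 0, 0], -0.4], [[-1, 0, 0], [0, 0, 0], -0.4], [[-1.5, 0, 0], [0, 0, 0], -0.4], [[-2, 0, 0], [0, 0, 0], -0.4], [[-2, 0, 0], [0, 0, 0], -0.4], [[-2, 0, 0], [0, 0, 0], -0.4], [[-2, 0, 0], [0, 0, 0], -0.4]]'

```text
time_s: 22.28
tool_pos: [0.5164, 0.4684, 0.3622]
orientation: [-0.676, 0.217, 0.678, -0.191]
ft_force: [-0.5, 0.9, -0.6]
grip_width: 0.303
```

```bash
python3 rig.py 0; python3 - <<'E'
from h import *
for n in("scene","side"):
    p,d=eyes.camera(n);a=p[:,:,::-1];cv2.imwrite(f"pics/{n}11.png",a);x=220 if n=="scene" else 230;cv2.imwrite(f"pics/{n}6z.png",cv2.resize(a[120:310,x:x+200],None,fx=2,fy=2,interpolation=2))
cv2.imwrite("pics/c11.png",np.hstack([cv2.imread("pics/scene6z.png"),cv2.imread("pics/side6z.png")]))
E
```

```text
t 22.27 grasp [0.5144 0.3871 0.2398] lean -33.6 arc ang 6.7 rad err mm 114.8 F [-0.5  0.9 -0.6] T [ 0.56 -0.04 -0.01] grip 0.303 q [-1.07  1.01  0.47  1.15  0.03  1.45 -2.34]
```

View pics/c11.png

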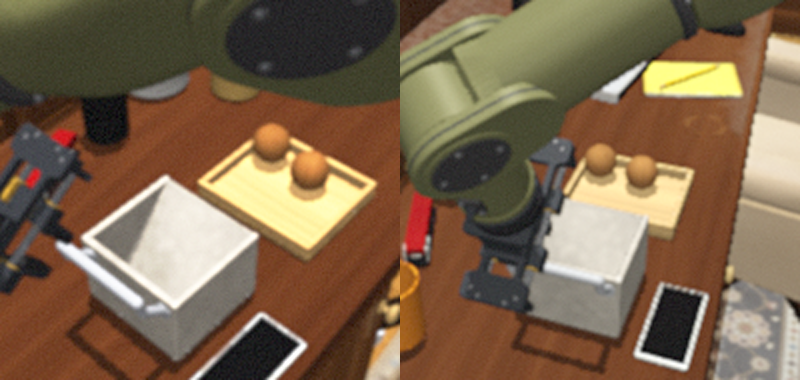

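Clear of the handle. The tub is upright, both balls are in the tray, and the phone and tape look untouched. I'll check the tub and tray positions against the start.

```bash
python3 - <<'E'
from h import *
a=cv2.imread("pics/scene11.png");cv2.imwrite("pics/scene11z.png",cv2.resize(a[160:320,220:400],None,fx=4,fy=4,interpolation=2))
z=np.load("pics/scene.npz")['p'];
p,d,w=cloud("scene")
# phone mask compare, tub corners
diff=np.abs(p[260:335,300:380].astype(int)-z[260:335,300:380].astype(int)).sum(2)
print("phone region diff",diff.mean(),np.percentile(diff,99))
hsv=cv2.cvtColor(p,cv2.COLOR_RGB2HSV).astype(int)
m=(hsv[...,1]>150)&(hsv[...,2]>120)&(w[...,2]>.025)&(w[...,2]<.09)&(w[...,1]<.1)&(w[...,1]>-.2)
n,l,s,c=cv2.connectedComponentsWithStats(m.astype(np.uint8))
for i in range(1,n):
    if s[i,4]>30: print(c[i],s[i,4],cast("scene",[c[i]],.045).round(3), w[l==i].max(0).round(3))
E
```

```text
phone region diff 39.4705 240.01000000000022
[355.71365639 189.54625551] 227 [[ 0.558 -0.077  0.045]] [ 0.582 -0.048  0.07 ]
[374.76446281 203.05371901] 242 [[ 0.479 -0.062  0.045]] [ 0.503 -0.033  0.07 ]
```

View pics/scene11z.png

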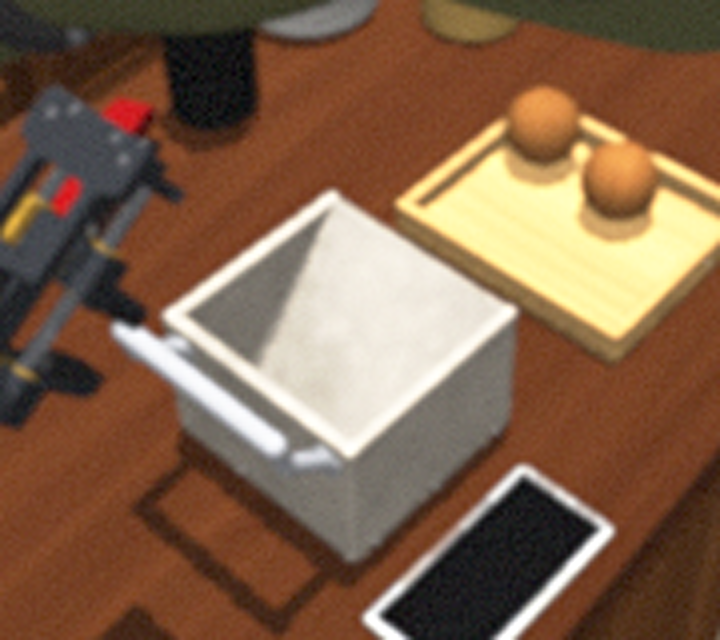

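```bash
python3 - <<'E'
from workcell import arm
print(arm.hand_in(), arm.get_state()['time_s'])
E
```

```text
the job is handed in; nothing more can be done
the job is handed in; nothing more can be done
```

The tub was poured and stands upright again, and both balls are in the tray. However, its front edge came about 1 cm off the desk partway through the first tilt, which breaks the "without lifting" condition.

**What I did:**
1. I pinched the tray by its far wall and slid it up until its near wall stood about 80 mm ahead of the tub's bottom edge.
2. I gripped the bar handle and rocked the tub forward to about 55°, where both balls rolled out into the tray, so I did not go on to 65°.
3. I rocked the tub back, released the handle and drew the gripper clear. I handed in at about 22 s.

**Last checks:**
- **Balls:** both lie against the tray's far wall. The gripper never touched them.
- **Tub:** it is upright and empty. Its rim corners are within about 2 mm of where they started.
- **Phone:** its corners are where they were. A crude image difference over that area was not zero, which I put down to the tub and its shadow.
- **Tape roll:** it was partly hidden by the arm in the last picture. It looked undisturbed in the earlier views, and the arm never came near it.

**What went wrong:**
- **Lift:** during the first tilt, which I ran with the gripper held vertical, the bar did not turn freely between the fingers. At about 36° of tilt the depth fit put the front edge 8 to 12 mm up and about 48 mm forward. I set the edge back on the desk before any ball moved, then tilted the gripper along with the tub. The edge stayed within about 2 mm of the desk from then on.
- **Slide:** while rocking back, the edge slid up to about 8 mm, and this was recovered by the end.

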